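# Clear and tare the studio scale

## Robot

A 6-joint arm with a two-finger parallel gripper is mounted at the origin on the work surface. World frame = base frame: x ahead of the robot, y to its left, z up, the work surface at z = 0. Lengths are in m, angles in degrees, forces in N, time in s.
With the tool pointing down it reaches from about 0.3 to 0.75 m from the base axis. Payload 8.5 kg.
Tool frame: the origin (TCP) lies midway between the tips of the shut fingers; the grasp point (between the pads) lies 19 mm behind it; z points along the fingers, y is the line along which they close (so a half turn about z gives the same grasp; the last joint's range is limited). The gripper opens to 85 mm and grips with 20 to 120 N. Pads are 22 mm wide; open, the fingers measure 114 mm over their backs; the gripper's body (76 mm by 85 mm) begins 54 mm behind the grasp point. The pads swing forward as they close: fully open they stand 13 mm farther back than shut.
Start: joints at [-75.934, 21.807, 74.336, -0, 83.858, -12.336], TCP at [0.245, -0.493, 0.231] pointing down, gripper open.
Joint ranges: [-178.18, 178.18], [-50.72, 133.34], [12.68, 142.11], [-81.47, 261.47], [9.98, 163.14], [-165.26, 165.26]. Speed limits (degrees/s): [136.94, 136.94, 180, 180, 180, 180].

## Interface

Orientations are given as [roll, pitch, yaw] about the fixed x, y, z axes, in that order (R = Rz(yaw) Ry(pitch) Rx(roll)).
In Python, from rig import manip gives the robot as it stands.
- The arm moves only by the tool carry_out, never from a script. Its argument "plan" is a list of rows, each an object with "translation": the shift along the world's x, y, z each as a share of 0.05 m, from -1 to 1, a list of three; "turn": the turn about the world's z as a share of 0.12 rad, from -1 to 1; "jaw": the opening, from 0 (shut) to 1 (fully open). In form: [{"translation": [x, y, z], "turn": turn, "jaw": jaw}, ...]. A call has 1 to 20 rows; each row shifts and turns the commanded pose from where the row before left it; what a row does not reach is not made up. A row lasts 1/8 s, in which the tool goes at most 62.5 mm and 10.7 degrees, less where a joint would pass 70% of its speed; a pose out of reach is approached as far as the arm can. A call with a number of a shift or a turn outside -1 to 1 is refused whole. A call with a gripper value outside its range is refused whole. The fingers move at their own pace and stop on an object; the grip force is fixed at half the most. Time passes only in rows, so rows that do not move let the fingers close. It gives the time, the measured TCP pose, the force, the opening and the grip force at its end, in the units of the state.
- manip.observe(): the state, without advancing time (a new reading comes with each control period).
- manip.read_camera(name): name is "scene" or "top" or "wrist"; returns a dict with "image" (420x560x3 uint8, blue, green, red), "fx", "fy", "cx", "cy" (pixels), "rvec" (rotation vector, rad) and "tvec" (3), from world to camera coordinates, as OpenCV has them. Camera axes: x right, y down, z forward; pixel columns grow to the right and rows downward; lengths in m; the calibration is good to about 2 mm. A picture is of the moment at which its call begins. There is no depth.
- manip.hand_in(): hands the job in; it is judged then, once.
The state is a dict: "t": time; "qpos": joint angles; "joint_velocities": joint speeds; "effort": joint torques, N m; "eef_pos": TCP position; "tcp_rot": TCP orientation; "contact_force": force on the tool from outside, world axes, zero at the start; "wrist_torque": the same for the moment, N m; "opening": finger opening in m; "gripper_force": force on a finger pad.
Only numpy, scipy, OpenCV 4.12 (cv2) and the standard library are available. Lean on these libraries where they do the work, as an engineer would, in place of code of your own. Each camera call takes 0.05 s, during which the arm holds its last target. There are 200 camera calls.

## Task

The dial scale on the painting table has just been checked and its brass weights are still standing on it and on the green mat. Put every weight that is out back upright into the well that fits it in the wooden block, fully down, stand the mixing cup upright in the middle of the empty weighing plate, and tare the cup out: turn the black knob at the centre of the dial until the broad zero mark on the dial stands exactly at the tip of the pointer. Leave the paint bottles and the brush jar where they are.

Things in the scene. Friction and masses are not known exactly. Their poses are not given: they have to be found in the camera images.
- scale: grey portion scale, fixed to the table, 290 mm long (its x), 150 mm wide (its y). Origin: centre of its underside, z up. Its front half (its -x) is a face sloping up at 20 degrees towards its +x with the white dial on it (normal in the scale's frame: -0.342, 0, 0.940); its rear half, 90 mm high, carries the square steel weighing plate.
- dial_centre (a point): centre of the dial, on its face, 83 mm in front of the scale's origin and 68 mm up; axes as the scale's. The dial is 115 mm wide, white, with 49 thin ticks 7.2 degrees (20 g) apart and one broad black bar 6 x 12 mm: the zero mark. A slim black pointer turns over it, clockwise, one turn per kg on the plate, settling in about 0.5 s; the knob does not turn the pointer.
- knob_grip (a point): on the axis of the round black tare knob, 24 mm out from the dial face along its normal: the height to grip it. The knob is 36 mm in diameter, stands 5 to 30 mm above the face, and its axis is the dial's normal. Dial and zero mark turn with it one to one, up to 3.1 rad either way from where the zero mark is nearest the plate, and stay where left (friction 0.04 N m).
- zero_mark (a point): inner end of the broad zero mark, on the dial 44 mm from the knob's axis; it turns with the knob
- pointer_tip (a point): tip of the pointer, 44 mm from the knob's axis in the same plane as zero_mark; the two coincide when the scale reads zero
- pan_centre (a point): centre of the top of the square steel weighing plate, 150 x 150 mm, its sides parallel to the scale's, with an upturned edge 5 mm high and 2.5 mm thick. Unloaded it is 108 mm above the table; it sinks 8 mm per kg on a spring.
- block: wooden weight block, fixed to the table, 243 x 62 x 28 mm (x, y, z), with a row of five round wells 7 mm deep along its x, from -x to +x for 500, 200, 200, 100 and 50 g, each 3 mm wider than its weight. Origin: centre of its underside, z up.
- well_500 (a point): centre of the floor of the 500 g weight's round well (45 mm wide, 7 mm deep) in the wooden block
- well_200a (a point): centre of the floor of the 200 g weight's round well (35 mm wide, 7 mm deep) in the wooden block; either 200 g weight may stand in either 200 g well
- well_200b (a point): centre of the floor of the 200 g weight's round well (35 mm wide, 7 mm deep) in the wooden block; the second of the two
- well_100 (a point): centre of the floor of the 100 g weight's round well (29 mm wide, 7 mm deep) in the wooden block
- well_50 (a point): centre of the floor of the 50 g weight's round well (23 mm wide, 7 mm deep) in the wooden block
- mat: green cutting mat, fixed to the table, 270 x 150 x 3 mm (x, y, z), on which some of the weights and the cup stand at the start. Origin: centre of its underside.
- w500: brass 500 g weight standing upright: a plain cylinder 42 mm in diameter and 36 mm high with a narrower knob on top, 48 mm high in all. Origin: centre of its underside, z up. May be absent. Starts on the weighing plate.
- w200a: brass 200 g weight standing upright: a plain cylinder 32 mm in diameter and 26 mm high with a narrower knob on top, 36 mm high in all. Origin: centre of its underside, z up. May be absent. Starts on the weighing plate.
- w200b: brass 200 g weight standing upright: a plain cylinder 32 mm in diameter and 26 mm high with a narrower knob on top, 36 mm high in all. Origin: centre of its underside, z up. May be absent. Starts on the mat; the same as w200a.
- w100: brass 100 g weight standing upright: a plain cylinder 26 mm in diameter and 20 mm high with a narrower knob on top, 29 mm high in all. Origin: centre of its underside, z up. May be absent. Starts on the mat.
- w50: brass 50 g weight standing upright: a plain cylinder 20 mm in diameter and 17 mm high with a narrower knob on top, 25 mm high in all. Origin: centre of its underside, z up. May be absent. Starts on the mat.
- cup: white ceramic mixing cup, open at the top, 62 mm in outer diameter, 70 mm high, wall 3 mm, about 100 to 210 g. Starts upright on the mat. Origin: centre of its underside, z up.
- paint1: paint bottle, 38 mm in diameter, 85 mm high, beyond the scale; leave it alone. Origin: centre of its underside.
- paint2: paint bottle, 38 mm in diameter, 85 mm high, beyond the scale; leave it alone. Origin: centre of its underside.
- brushes: terracotta jar with brushes, 72 mm in diameter, about 190 mm high; leave it alone. Origin: centre of its underside.
There are look-alikes about, which are no part of the job. Of the things shaped like the cup, the white one is meant.

How it is judged (in metres and radians):
At the end, for the whole second after the job is handed in: Every weight present stands upright in a well of its size (within 5 mm of its centre, foot within 3 mm of its floor); the cup stands upright on the weighing plate within 30 mm of its centre; all at rest; the zero mark is at the pointer's tip within 3.5 mm (4.5 degrees) (horizontal distance between w500 and well_500 below 0.005 m and z of w500 in the frame of well_500 below 0.003 m and angle between each of w500, w100, w50, cup's own z axis and vertical below 0.12 rad and linear speed of each of w500, w100, w50, cup below 0.03 m/s and ((horizontal distance between w200a and well_200a below 0.005 m and z of w200a in the frame of well_200a below 0.003 m and angle between w200a's own z axis and vertical below 0.12 rad and linear speed of w200a below 0.03 m/s) or (horizontal distance between w200a and well_200b below 0.005 m and z of w200a in the frame of well_200b below 0.003 m and angle between w200a's own z axis and vertical below 0.12 rad and linear speed of w200a below 0.03 m/s)) and ((horizontal distance between w200b and well_200a below 0.005 m and z of w200b in the frame of well_200a below 0.003 m and angle between w200b's own z axis and vertical below 0.12 rad and linear speed of w200b below 0.03 m/s) or (horizontal distance between w200b and well_200b below 0.005 m and z of w200b in the frame of well_200b below 0.003 m and angle between w200b's own z axis and vertical below 0.12 rad and linear speed of w200b below 0.03 m/s)) and horizontal distance between w100 and well_100 below 0.005 m and z of w100 in the frame of well_100 below 0.003 m and horizontal distance between w50 and well_50 below 0.005 m and z of w50 in the frame of well_50 below 0.003 m and horizontal distance between cup and pan_centre below 0.03 m and z of cup in the frame of pan_centre between -0.005 and 0.005 m and distance between pointer_tip and zero_mark below 0.0035 m); the robot touches nothing.
It fails at once if a paint bottle or the brush jar was pushed more than 4 cm or knocked over (distance of any of paint1, paint2, brushes from where it was at the start of the episode above 0.04 m or angle between any of paint1, paint2, brushes's own z axis and vertical above 0.5 rad).
Of w500, w200a, w200b, w100, w50 only 3 to 5 are there at a start; the rules pass over those that are not, and their reading is None.
At some moment in a run one of w200b, w100, w50, cup may be knocked a few centimetres aside while the robot is not near it.
It also fails if it takes over 210 s, if anything falls off the work surface, if the arm or the gripper's body presses on something with over 40 N, if the wrist force passes 120 N, or if a joint passes its speed limit or range.

## Working session

There is one attempt and no reset: what is moved stays moved. The work goes in short steps, Python scripts to look and compute and a tool call to move; the robot and the scene stay as the last step left them, time stands still between calls to the robot, and variables do not carry over. Pictures are saved under pics/ and viewed, at most 14 in all, crops included, and the job is handed in when it is done.

Besides the shell and the picture viewer there is one more tool, called after "Call:" by a JSON object that holds its "op" and its "data". carry_out: Moves the arm, as the interface text tells. Its arguments: {"type":"object","properties":{"plan":{"type":"array"}},"required":["plan"]}

```bash
mkdir -p pics; ls
cat > h.py <<'E'
import numpy as np, cv2
from rig import manip
def cam(n):
    c=manip.read_camera(n); c['K']=np.array([[c['fx'],0,c['cx']],[0,c['fy'],c['cy']],[0,0,1.]])
    c['R']=cv2.Rodrigues(np.array(c['rvec'],float))[0]; c['t']=np.array(c['tvec'],float).ravel(); return c
def ray(c,u,v):
    d=c['R'].T@np.linalg.solve(c['K'],[u,v,1.]); return -c['R'].T@c['t'], d
def onz(c,u,v,z):
    o,d=ray(c,u,v); return o+d*(z-o[2])/d[2]
def proj(c,p):
    q=c['K']@(c['R']@np.array(p,float)+c['t']); return q[:2]/q[2]
E
python3 - <<'E'
from h import *
for n in ['scene','top']:
    c=cam(n); cv2.imwrite(f'pics/{n}0.png',cv2.resize(c['image'],(800,600),interpolation=cv2.INTER_CUBIC)); print(n,c['fx'],(-c['R'].T@c['t']).round(3),c['R'].round(2).tolist())
s=manip.observe(); print(s['eef_pos'],s['tcp_rot'],s['opening'])
E
```

```text
pics
scene 412.09241466686626 [ 0.862 -0.671  0.726] [[0.87, 0.49, 0.0], [0.31, -0.56, -0.77], [-0.38, 0.67, -0.64]]
top 459.6246196373591 [0.315 0.008 1.177] [[0.01, -1.0, -0.0], [-0.99, -0.01, -0.14], [0.14, 0.0, -0.99]]
[ 0.24451477 -0.49236644  0.23078215] [-1.79925961e+02 -1.55161325e-02  2.64028268e+01] 0.08515947673489759
```

View pics/scene0.png

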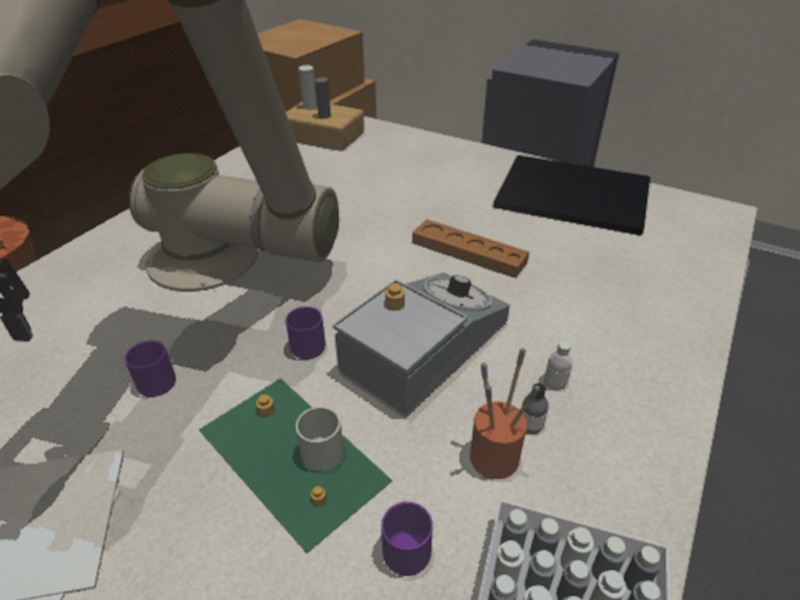

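View pics/top0.png

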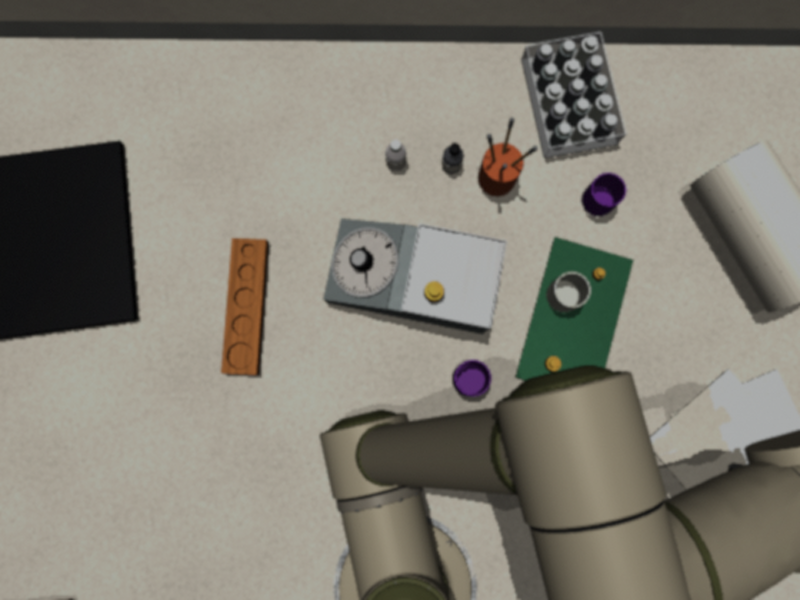

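The scene view shows the scale with one brass weight on its plate at (395,296), and the green mat with two weights at (264,404) and (318,495). There is one white/grey cup at (320,438). The purple cups at (305,332), (150,368) and (407,538) are look-alikes. The top view (800-wide) has the block wells at x≈245, y 250–355, the plate weight at (433,291), mat weights at (600,273) and (554,364), and the white cup at (571,292).

```bash
cat > m0.py <<'E'
from h import *
c=cam('top'); s=cam('scene')
def blobs(c,lo,hi,amin):
    hsv=cv2.cvtColor(c['image'],cv2.COLOR_BGR2HSV); m=cv2.inRange(hsv,lo,hi)
    n,l,st,ce=cv2.connectedComponentsWithStats(m)
    return [(ce[i].round(1).tolist(),st[i].tolist()) for i in range(1,n) if st[i][4]>=amin], m
for nm,k in (('top',c),('scene',s)):
    b,_=blobs(k,(15,130,90),(32,255,255),15); print(nm,'brass',b)
b,m=blobs(c,(5,120,60),(16,255,255),200); print('orange',b)
b2,mm=blobs(c,(60,80,30),(90,255,255),300); print('green',b2)
def rect(mask,cen,z):
    n,l,st,ce=cv2.connectedComponentsWithStats(mask); i=l[int(cen[1]),int(cen[0])]
    ct=max(cv2.findContours((l==i).astype('uint8'),cv2.RETR_EXTERNAL,2)[0],key=cv2.contourArea)
    P=np.array([onz(c,*p[0],z)[:2] for p in ct],np.float32); return cv2.minAreaRect(P)
for p,st in b: 
    i=[p[0],p[1]]
    print(p, rect(m,(st[0]+2 if 0 else p[0],p[1]),.028) if m[int(p[1]),int(p[0])] else 'x')
for u,v in [(433,291),(600,273),(554,364)]: print('w',[onz(c,u*.7,v*.7,z).round(3).tolist() for z in (.145 if u==433 else .025,)])
print('cup',onz(c,571*.7,292*.7,.07))
print('dial',onz(c,361*.7,259*.7,.095), onz(c,364*.7,262*.7,.068))
print('plate corners',[onz(c,u*.7,v*.7,.11).round(3).tolist() for u,v in [(417,226),(504,241),(489,329),(402,308)]])
for n,k,(x0,y0,x1,y1) in (('a',c,(140,150,360,270)),):
    cv2.imwrite('pics/crop1.png',cv2.resize(k['image'][y0:y1,x0:x1],(800,436),interpolation=cv2.INTER_CUBIC))
E
python3 m0.py
```

```text
top brass [([419.2, 190.6], [416, 187, 8, 8, 44]), ([303.5, 203.8], [298, 198, 12, 13, 127]), ([387.0, 254.1], [382, 249, 11, 11, 88])]
scene brass [([276.2, 203.9], [270, 199, 13, 10, 75]), ([184.9, 281.4], [180, 277, 11, 10, 76]), ([222.3, 345.5], [218, 341, 10, 10, 67])]
orange [([351.5, 113.9], [337, 101, 29, 27, 598]), ([170.8, 214.5], [155, 167, 32, 96, 2323])]
green [([402.6, 218.8], [362, 167, 80, 99, 4108])]
[351.5, 113.9] ((0.7482000589370728, -0.1668184995651245), (0.07291854918003082, 0.0710500031709671), 89.28150939941406)
[170.8, 214.5] ((0.47934260964393616, 0.29051473736763), (0.06233350560069084, 0.24167443811893463), 88.35009002685547)
w [[0.489, -0.038, 0.145]]
w [[0.546, -0.341, 0.025]]
w [[0.383, -0.256, 0.025]]
cup [ 0.50341241 -0.27732655  0.07      ]
dial [0.5508552  0.08107356 0.095     ] [0.55152618 0.07759901 0.068     ]
plate corners [[0.605, -0.012, 0.11], [0.581, -0.157, 0.11], [0.434, -0.132, 0.11], [0.466, 0.011, 0.11]]
```

View pics/crop1.png

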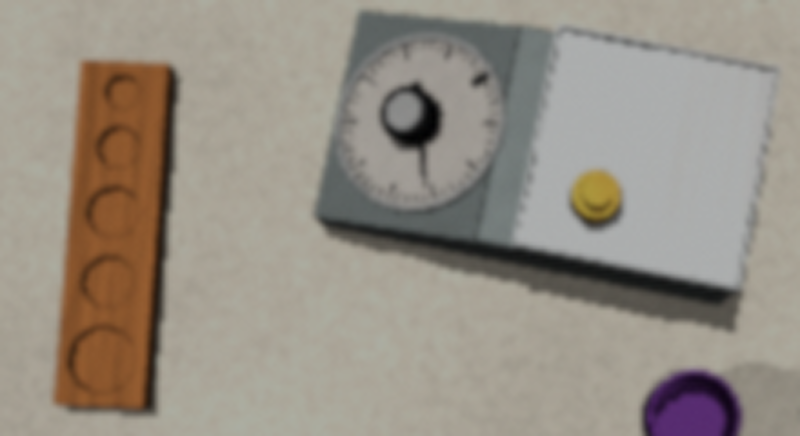

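Block: 62 x 242 mm fits. Dial: the pointer sits ~70° clockwise from the plate side, so 200 g is on the plate and that weight is w200a. Blob widths (28 mm and 20 mm) make the two mat weights w100 and w50. I'll go for the wrist view now.

Call:
{"op": "carry_out", "data": {"plan": [{"translation": [0,0,0.8],"turn": 0,"jaw": 1},{"translation": [0.8,0.6,0.8],"turn": 0,"jaw": 1},{"translation": [0.8,0.6,0],"turn": 0,"jaw": 1},{"translation": [0.8,0.6,0],"turn": 0,"jaw": 1},{"translation": [0.8,0.6,0],"turn": 0,"jaw": 1},{"translation": [0.8,0.6,0],"turn": 0,"jaw": 1},{"translation": [0,0.6,0],"turn": 0,"jaw": 1},{"translation": [0,0,0],"turn": 0,"jaw": 1},{"translation": [0,0,0],"turn": 0,"jaw": 1},{"translation": [0,0,0],"turn": 0,"jaw": 1}]}}

```text
t: 1.45
eef_pos: [0.4433, -0.3143, 0.3102]
tcp_rot: [-180.0, 0.0, 26.3]
contact_force: [-0.7, 0.5, 0.4]
opening: 0.0852
gripper_force: 0.0
```

Run:
```python
from h import *
c=cam('wrist'); cv2.imwrite('pics/w1.png',c['image']); s=manip.observe(); print(s['eef_pos'],s['tcp_rot'],s['contact_force'])
print((-c['R'].T@c['t']).round(4),c['R'].round(3).tolist(),c['fx'])
hsv=cv2.cvtColor(c['image'],cv2.COLOR_BGR2HSV)
m=cv2.inRange(hsv,(15,130,90),(32,255,255)); n,l,st,ce=cv2.connectedComponentsWithStats(m)
for i in range(1,n):
    if st[i][4]>40: print(st[i],ce[i].round(1),onz(c,*ce[i],.02).round(4))
```

```text
[ 0.44330567 -0.31417918  0.31015948] [-1.79985352e+02  6.57000396e-03  2.63299969e+01] [ 0.52676028 -0.0940434  -0.58061965]
[ 0.5192 -0.2762  0.4523] [[0.444, -0.896, -0.001], [-0.846, -0.42, 0.328], [-0.294, -0.145, -0.945]] 325.5277212792195
[  4   0  38  20 439] [23.9  8.3] [0.4727 0.0379 0.02  ]
[334  95  15  16 194] [341.  102.3] [ 0.5456 -0.3417  0.02  ]
[218 177  19  18 264] [227.3 185.4] [ 0.3825 -0.2556  0.02  ]
```

View pics/w1.png

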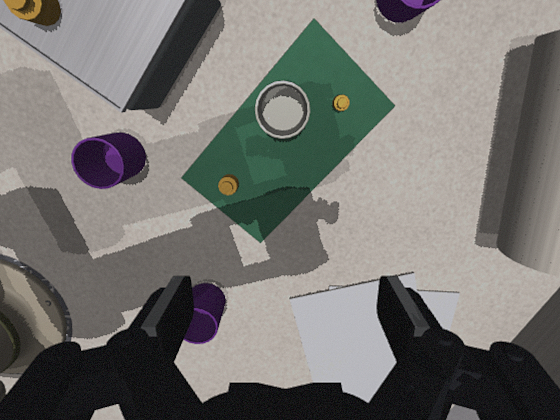

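The wrist view agrees with the top view: w50 is at (341,102) → (0.546,-0.342), w100 at (227,185) → (0.383,-0.256), and the white cup at (282,110). Next I'll move over the scale and block.

Call:
{"op": "carry_out", "data": {"plan": [{"translation": [0,0.8,0.4],"turn": -0.4,"jaw": 1},{"translation": [0,0.8,0],"turn": -0.4,"jaw": 1},{"translation": [0,0.8,0],"turn": -0.4,"jaw": 1},{"translation": [0,0.8,0],"turn": -0.4,"jaw": 1},{"translation": [0,0.8,0],"turn": -0.4,"jaw": 1},{"translation": [0,0.8,0],"turn": -0.4,"jaw": 1},{"translation": [0,0.8,0],"turn": -0.4,"jaw": 1},{"translation": [0,0.8,0],"turn": -0.4,"jaw": 1},{"translation": [0,0.8,0],"turn": -0.4,"jaw": 1},{"translation": [0,0.8,0],"turn": -0.2,"jaw": 1},{"translation": [0,0,0],"turn": 0,"jaw": 1},{"translation": [0,0,0],"turn": 0,"jaw": 1},{"translation": [0,0,0],"turn": 0,"jaw": 1}]}}

```text
t: 3.12
eef_pos: [0.4438, 0.0857, 0.3303]
tcp_rot: [180.0, 0.0, 0.2]
contact_force: [0.2, -0.0, -0.4]
opening: 0.0859
gripper_force: 0.0
```

Run:
```python
from h import *
c=cam('wrist'); cv2.imwrite('pics/w2.png',c['image']); s=manip.observe(); print(s['eef_pos'],s['tcp_rot'])
hsv=cv2.cvtColor(c['image'],cv2.COLOR_BGR2HSV)
m=cv2.inRange(hsv,(15,130,90),(32,255,255)); n,l,st,ce=cv2.connectedComponentsWithStats(m)
for i in range(1,n):
    if st[i][4]>100: print(st[i],ce[i].round(1),onz(c,*ce[i],.125).round(4))
m=cv2.inRange(hsv,(5,120,50),(16,255,255)); n,l,st,ce=cv2.connectedComponentsWithStats(m)
for i in range(1,n):
    if st[i][4]>1000:
        ct=max(cv2.findContours((l==i).astype('uint8'),cv2.RETR_EXTERNAL,2)[0],key=cv2.contourArea)
        P=np.array([onz(c,*p[0],.028)[:2] for p in ct],np.float32); print(st[i],cv2.minAreaRect(P))
```

```text
[0.44377765 0.08573412 0.33034376] [1.79994119e+02 3.26807908e-03 1.86663973e-01]
[393 121  31  31 693] [408.  135.9] [ 0.4912 -0.0424  0.125 ]
[511 196  19  17 215] [520.3 204.5] [ 0.4162 -0.1781  0.125 ]
[  95   35   69  187 8546] ((0.4785173237323761, 0.2912144064903259), (0.06239462271332741, 0.24143163859844208), 88.34652709960938)
```

View pics/w2.png

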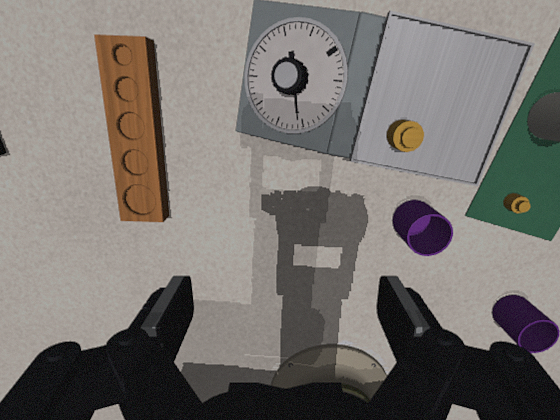

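The wrist view shows the dial centred at about (297,76), the plate weight at (408,136) → (0.491,-0.042), and the wells at (140,199), (135,162), (131,126), (127,89) and (123,54). I'll move closer over the block for the wells.

Call:
{"op": "carry_out", "data": {"plan": [{"translation": [0,0.7,-0.4],"turn": 0,"jaw": 1},{"translation": [0,0.7,-0.4],"turn": 0,"jaw": 1},{"translation": [0,0.7,-0.4],"turn": 0,"jaw": 1},{"translation": [0,0.7,-0.4],"turn": 0,"jaw": 1},{"translation": [0,0.7,-0.4],"turn": 0,"jaw": 1},{"translation": [0,0.5,-0.4],"turn": 0,"jaw": 1},{"translation": [0,0,0],"turn": 0,"jaw": 1},{"translation": [0,0,0],"turn": 0,"jaw": 1},{"translation": [0,0,0],"turn": 0,"jaw": 1}]}}

```text
t: 4.3
eef_pos: [0.4441, 0.2858, 0.2113]
tcp_rot: [-180.0, -0.1, 0.2]
contact_force: [0.0, -0.4, 0.0]
opening: 0.0853
gripper_force: 0.0
```

```bash
cat > wells.py <<'E'
from h import *
import sys
c=cam('wrist'); s=manip.observe(); print(s['eef_pos'],s['tcp_rot'])
hsv=cv2.cvtColor(c['image'],cv2.COLOR_BGR2HSV)
m=cv2.inRange(hsv,(5,120,40),(16,255,255)); n,l,st,ce=cv2.connectedComponentsWithStats(m)
i=1+np.argmax(st[1:,4]); x,y,w,h=st[i][:4]
ct=max(cv2.findContours((l==i).astype('uint8'),cv2.RETR_EXTERNAL,2)[0],key=cv2.contourArea)
P=np.array([onz(c,*p[0],.028)[:2] for p in ct],np.float32); print(cv2.minAreaRect(P))
# rectified view of the block's top plane, 0.5 mm/px: px right = -y, down = -x
k=2000; x1,y1=.62,.34
src=np.float32([proj(c,(x1-v/k,y1-u/k,.028)) for u,v in ((0,0),(200,0),(200,560),(0,560))])
H=cv2.getPerspectiveTransform(src,np.float32([(0,0),(200,0),(200,560),(0,560)]))
r=cv2.warpPerspective(c['image'],H,(200,560)); g=cv2.medianBlur(cv2.cvtColor(r,cv2.COLOR_BGR2GRAY),5)
C=cv2.HoughCircles(g,cv2.HOUGH_GRADIENT,1,50,param1=60,param2=14,minRadius=20,maxRadius=48)
for u,v,q in sorted(C[0].tolist(),key=lambda t:t[1]):
    print('well',round(x1-v/k,4),round(y1-u/k,4),'diam',q/k*2); cv2.circle(r,(int(u),int(v)),int(q),(255,0,0),1)
cv2.imwrite('pics/wells.png',np.hstack([r,cv2.warpPerspective(c['image'],H,(200,560))]))
E
python3 wells.py
```

```text
[0.44405555 0.28591235 0.21116507] [-1.79976911e+02 -7.67572818e-02  2.04177138e-01]
((0.4786056876182556, 0.291843444108963), (0.060912590473890305, 0.24186241626739502), 88.16178131103516)
well 0.5783 0.2893 diam 0.025200000762939455
well 0.5383 0.2908 diam 0.03179999923706055
well 0.4928 0.2933 diam 0.0350999984741211
well 0.4447 0.2933 diam 0.03179999923706055
well 0.4078 0.3123 diam 0.027700000762939454
```

View pics/wells.png

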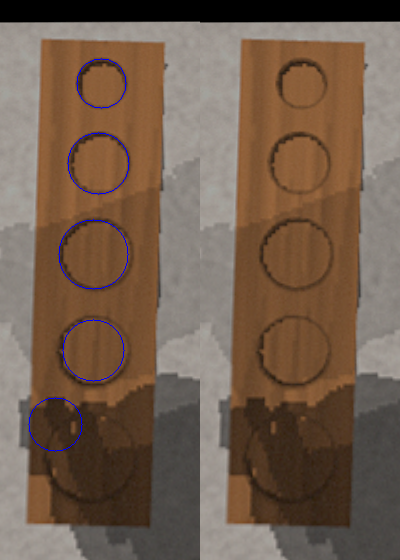

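The rectified block view (0.5 mm/px, right panel) puts the well centres at (302,84), (299,163), (296,254) and (294,350). Gaps of 13 mm and end margins of 12 mm fit the 243 mm block. That gives the 50 g well at (0.577,0.289), 100 g at (0.538,0.290) and 200b at (0.493,0.2915). Next I'll put the camera straight over w200a.

Call:
{"op": "carry_out", "data": {"plan": [{"translation": [-0.1,-0.6,0.6],"turn": 0,"jaw": 1},{"translation": [-0.1,-0.7,0.6],"turn": 0,"jaw": 1},{"translation": [-0.1,-0.7,0.4],"turn": 0,"jaw": 1},{"translation": [-0.1,-0.7,0.2],"turn": 0,"jaw": 1},{"translation": [-0.1,-0.7,0],"turn": 0,"jaw": 1},{"translation": [-0.1,-0.7,0],"turn": 0,"jaw": 1},{"translation": [-0.1,-0.7,0],"turn": 0,"jaw": 1},{"translation": [-0.1,-0.7,0],"turn": 0,"jaw": 1},{"translation": [0,-0.7,0],"turn": 0,"jaw": 1},{"translation": [0,-0.3,0],"turn": 0,"jaw": 1},{"translation": [0,0,0],"turn": 0,"jaw": 1},{"translation": [0,0,0],"turn": 0,"jaw": 1},{"translation": [0,0,0],"turn": 0,"jaw": 1}]}}

```text
t: 5.98
eef_pos: [0.4036, -0.0375, 0.3004]
tcp_rot: [-180.0, -0.0, 0.4]
contact_force: [-0.2, 0.1, -0.3]
opening: 0.0855
gripper_force: 0.0
```

```bash
cat > wt.py <<'E'
from h import *
import sys
z=[float(a) for a in sys.argv[1:]]
c=cam('wrist'); s=manip.observe(); print(s['t'],s['eef_pos'].round(4),s['tcp_rot'].round(2),'cam',(-c['R'].T@c['t']).round(3))
hsv=cv2.cvtColor(c['image'],cv2.COLOR_BGR2HSV)
m=cv2.inRange(hsv,(15,110,60),(34,255,255)); m=cv2.morphologyEx(m,cv2.MORPH_CLOSE,np.ones((5,5),np.uint8)); n,l,st,ce=cv2.connectedComponentsWithStats(m)
for i in range(1,n):
    if st[i][4]>60:
        ct=max(cv2.findContours((l==i).astype('uint8'),cv2.RETR_EXTERNAL,2)[0],key=cv2.contourArea)
        for zz in z:
            P=np.array([onz(c,*p[0],zz)[:2] for p in ct],np.float32); lo,hi=P.min(0),P.max(0)
            print(st[i],'z',zz,'mid',((lo+hi)/2).round(4),'size',(hi-lo).round(4),'circ',[np.round(q,4) for q in cv2.minEnclosingCircle(P)])
E
python3 wt.py .132
```

```text
6.025 [ 0.4036 -0.0376  0.3004] [-179.99   -0.      0.35] cam [ 0.488 -0.036  0.443]
[530  39  27  19 324] z 0.132 mid [ 0.5301 -0.258 ] size [0.014  0.0225] circ [array([ 0.5305, -0.258 ]), np.float64(0.0114)]
[273  76  34  37 990] z 0.132 mid [ 0.4912 -0.0405] size [0.0305 0.0298] circ [array([ 0.4912, -0.0404]), np.float64(0.0156)]
[  8 164  12  15  99] z 0.132 mid [0.4194 0.2254] size [0.0139 0.0126] circ [array([0.4194, 0.2243]), np.float64(0.0088)]
[435 172  25  21 373] z 0.132 mid [ 0.4112 -0.1956] size [0.0201 0.0247] circ [array([ 0.4118, -0.1956]), np.float64(0.013)]
```

Call:
{"op": "carry_out", "data": {"plan": [{"translation": [0.6,-0.06,0],"turn": 0,"jaw": 0.75},{"translation": [0.6,0,-0.3],"turn": 0,"jaw": 0.75},{"translation": [0.55,0,-0.5],"turn": 0,"jaw": 0.75},{"translation": [0,0,-0.6],"turn": 0,"jaw": 0.75},{"translation": [0,0,-0.6],"turn": 0,"jaw": 0.75},{"translation": [0,0,-0.6],"turn": 0,"jaw": 0.75},{"translation": [0,0,0],"turn": 0,"jaw": 0.75},{"translation": [0,0,0],"turn": 0,"jaw": 0.75}]}}

```text
t: 7.02
eef_pos: [0.4917, -0.0412, 0.1715]
tcp_rot: [180.0, -0.1, 0.3]
contact_force: [0.2, -0.0, 0.7]
opening: 0.0641
gripper_force: 0.0
```

Call:
{"op": "carry_out", "data": {"plan": [{"translation": [-0.01,0.01,-0.4],"turn": 0,"jaw": 0.75},{"translation": [0,0,-0.4],"turn": 0,"jaw": 0.75},{"translation": [0,0,-0.29],"turn": 0,"jaw": 0.75},{"translation": [0,0,0],"turn": 0,"jaw": 0.75},{"translation": [0,0,0],"turn": 0,"jaw": 0.6},{"translation": [0,0,0],"turn": 0,"jaw": 0.5},{"translation": [0,0,0],"turn": 0,"jaw": 0.4},{"translation": [0,0,0],"turn": 0,"jaw": 0.2},{"translation": [0,0,0],"turn": 0,"jaw": 0},{"translation": [0,0,0],"turn": 0,"jaw": 0},{"translation": [0,0,0],"turn": 0,"jaw": 0}]}}

```text
t: 8.4
eef_pos: [0.4908, -0.0409, 0.1159]
tcp_rot: [180.0, -0.0, 0.3]
contact_force: [0.3, -0.5, 1.2]
opening: 0.0299
gripper_force: 59.2
```

Call:
{"op": "carry_out", "data": {"plan": [{"translation": [0,0,0.5],"turn": 0,"jaw": 0},{"translation": [0,0,0.7],"turn": 0,"jaw": 0},{"translation": [0,0.5,0.7],"turn": 0,"jaw": 0},{"translation": [0,0.7,0],"turn": 0,"jaw": 0},{"translation": [0,0.7,0],"turn": 0,"jaw": 0},{"translation": [0,0.7,0],"turn": 0,"jaw": 0},{"translation": [0,0.7,0],"turn": 0,"jaw": 0},{"translation": [0,0.7,0],"turn": 0,"jaw": 0},{"translation": [0,0.7,0],"turn": 0,"jaw": 0},{"translation": [0.03,0.7,-0.5],"turn": 0,"jaw": 0},{"translation": [0,0.7,-0.7],"turn": 0,"jaw": 0},{"translation": [0,0.55,-0.7],"turn": 0,"jaw": 0},{"translation": [0,0,-0.6],"turn": 0,"jaw": 0},{"translation": [0,0,0],"turn": 0,"jaw": 0},{"translation": [0,0,0],"turn": 0,"jaw": 0},{"translation": [0,0,0],"turn": 0,"jaw": 0}]}}

```text
t: 10.4
eef_pos: [0.4927, 0.2916, 0.0873]
tcp_rot: [-180.0, -0.1, 0.2]
contact_force: [0.1, -0.1, -2.5]
opening: 0.0296
gripper_force: 59.7
```

Run:
```python
from h import *
c=cam('wrist'); s=manip.observe(); print(s['eef_pos'],s['opening'],s['gripper_force'],s['contact_force'])
t=cam('top')
hsv=cv2.cvtColor(t['image'],cv2.COLOR_BGR2HSV)
m=cv2.inRange(hsv,(15,130,90),(32,255,255)); n,l,st,ce=cv2.connectedComponentsWithStats(m)
for i in range(1,n):
    if st[i][4]>15: print(st[i],ce[i].round(1),onz(t,*ce[i],.025).round(4))
cv2.imwrite('pics/w3.png',c['image'][120:420])
```

```text
[0.49263784 0.29158792 0.08713967] 0.029601732411222444 59.73353683948517 [-0.20772471 -0.2035197  -2.19868304]
[416 187   8   8  45] [419.3 190.7] [ 0.5472 -0.3398  0.025 ]
[382 249  11  11  89] [387.  254.1] [ 0.3846 -0.2542  0.025 ]
```

View pics/w3.png

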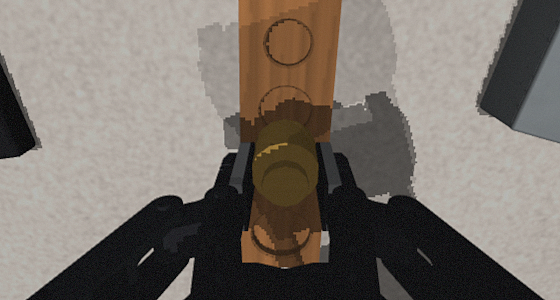

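The held weight sits between the pads at (285,165), over the 200 g well. I'll lower it now.

Call:
{"op": "carry_out", "data": {"plan": [{"translation": [0,0,-0.4],"turn": 0,"jaw": 0},{"translation": [0,0,-0.3],"turn": 0,"jaw": 0},{"translation": [0,0,-0.2],"turn": 0,"jaw": 0},{"translation": [0,0,-0.1],"turn": 0,"jaw": 0},{"translation": [0,0,-0.05],"turn": 0,"jaw": 0},{"translation": [0,0,0],"turn": 0,"jaw": 0},{"translation": [0,0,0],"turn": 0,"jaw": 0}]}}

```text
t: 11.38
eef_pos: [0.4923, 0.2917, 0.0337]
tcp_rot: [-180.0, -0.0, 0.3]
contact_force: [0.9, -0.4, -2.4]
opening: 0.0295
gripper_force: 59.7
```

Call:
{"op": "carry_out", "data": {"plan": [{"translation": [0,0,-0.05],"turn": 0,"jaw": 0},{"translation": [0,0,0],"turn": 0,"jaw": 0},{"translation": [0,0,0],"turn": 0,"jaw": 0.4},{"translation": [0,0,0],"turn": 0,"jaw": 0.5},{"translation": [0,0,0],"turn": 0,"jaw": 0.6},{"translation": [0,0,0],"turn": 0,"jaw": 0.6},{"translation": [0,0,0.3],"turn": 0,"jaw": 0.6},{"translation": [0,0,0.6],"turn": 0,"jaw": 0.6},{"translation": [0,0,0.8],"turn": 0,"jaw": 0.6},{"translation": [-0.4,0,0.8],"turn": 0,"jaw": 0.8},{"translation": [-0.5,0,0.6],"turn": 0,"jaw": 1},{"translation": [-0.6,0,0],"turn": 0,"jaw": 1},{"translation": [0,0,0],"turn": 0,"jaw": 1},{"translation": [0,0,0],"turn": 0,"jaw": 1}]}}

```text
t: 13.12
eef_pos: [0.4176, 0.2917, 0.1865]
tcp_rot: [-180.0, -0.1, 0.3]
contact_force: [-0.8, -0.0, -0.0]
opening: 0.0852
gripper_force: 0.0
```

```bash
python3 wt.py .047
```

```text
13.175 [0.4178 0.2916 0.1862] [-1.7999e+02 -4.0000e-02  2.6000e-01] cam [0.502 0.293 0.329]
[ 252   87   70   67 1912] z 0.047 mid [0.4839 0.2919] size [0.0534 0.0574] circ [array([0.4802, 0.2917]), np.float64(0.0366)]
[284 129  33  40 202] z 0.047 mid [0.461  0.2799] size [0.0334 0.0268] circ [array([0.461 , 0.2768]), np.float64(0.0197)]
[ 252  163   64   86 2115] z 0.047 mid [0.4078 0.2937] size [0.0815 0.0568] circ [array([0.4079, 0.2925]), np.float64(0.047)]
[252 222  23  26 200] z 0.047 mid [0.3807 0.3129] size [0.0255 0.0209] circ [array([0.3807, 0.314 ]), np.float64(0.0155)]
```

Call:
{"op": "carry_out", "data": {"plan": [{"translation": [0,-0.4,0.7],"turn": 0,"jaw": 1},{"translation": [0,-0.7,0.7],"turn": 0,"jaw": 1},{"translation": [0,-0.8,0.6],"turn": 0,"jaw": 1},{"translation": [0,-0.9,0.4],"turn": 0,"jaw": 1},{"translation": [0,-0.9,0.3],"turn": 0,"jaw": 1},{"translation": [0,-0.9,0],"turn": 0,"jaw": 1},{"translation": [0,-0.9,0],"turn": 0,"jaw": 1},{"translation": [0,-0.9,0],"turn": 0,"jaw": 1},{"translation": [0,-0.9,0],"turn": 0,"jaw": 1},{"translation": [0,-0.9,0],"turn": 0,"jaw": 1},{"translation": [0,-0.9,0],"turn": 0,"jaw": 1},{"translation": [0,-0.9,0],"turn": 0,"jaw": 1},{"translation": [0,-0.9,0],"turn": 0,"jaw": 1},{"translation": [0,-0.5,0],"turn": 0,"jaw": 1},{"translation": [0,0,0],"turn": 0,"jaw": 1},{"translation": [0,0,0],"turn": 0,"jaw": 1},{"translation": [0,0,0],"turn": 0,"jaw": 1}]}}

```text
t: 15.3
eef_pos: [0.4173, -0.2772, 0.3212]
tcp_rot: [180.0, -0.0, 0.4]
contact_force: [0.4, 0.3, -0.6]
opening: 0.0853
gripper_force: 0.0
```

```bash
python3 wt.py .023
cat > cup.py <<'E'
from h import *
c=cam('wrist'); hsv=cv2.cvtColor(c['image'],cv2.COLOR_BGR2HSV)
g=cv2.inRange(hsv,(50,60,20),(95,255,255)); n,l,st,ce=cv2.connectedComponentsWithStats(g); i=1+np.argmax(st[1:,4])
ct=max(cv2.findContours((l==i).astype('uint8'),cv2.RETR_EXTERNAL,2)[0],key=cv2.contourArea)
hull=np.zeros_like(g); cv2.fillConvexPoly(hull,cv2.convexHull(ct),255)
b=cv2.inRange(hsv,(15,110,60),(34,255,255))
m=hull&~g&~cv2.dilate(b,np.ones((9,9),np.uint8)); m=cv2.morphologyEx(m,cv2.MORPH_OPEN,np.ones((5,5),np.uint8)); n,l,st,ce=cv2.connectedComponentsWithStats(m)
for i in range(1,n):
    if st[i][4]>300:
        ct=max(cv2.findContours((l==i).astype('uint8'),cv2.RETR_EXTERNAL,2)[0],key=cv2.contourArea)
        P=np.array([onz(c,*p[0],.073)[:2] for p in ct],np.float32); lo,hi=P.min(0),P.max(0); print(st[i],(lo+hi)/2,hi-lo,cv2.minEnclosingCircle(P), hsv[int(ce[i][1]),int(ce[i][0])])
v=c['image'][0:270,80:520]; cv2.imwrite('pics/cup.png',cv2.resize(v,(792,486)))
E
python3 cup.py
```

```text
15.35 [ 0.4173 -0.2773  0.3212] [ 1.7999e+02 -2.0000e-02  3.5000e-01] cam [ 0.502 -0.276  0.463]
[330  53  17  17 221] z 0.023 mid [ 0.5452 -0.3413] size [0.0181 0.0197] circ [array([ 0.545 , -0.3414]), np.float64(0.0102)]
[261 177  19  20 293] z 0.023 mid [ 0.3847 -0.2561] size [0.0274 0.0252] circ [array([ 0.3847, -0.2547]), np.float64(0.015)]
[ 260   65   55   58 2541] [ 0.5057272  -0.27868152] [0.06064695 0.06126127] ((0.5060771703720093, -0.27878081798553467), 0.03153225779533386) [ 21  14 177]
```

View pics/cup.png

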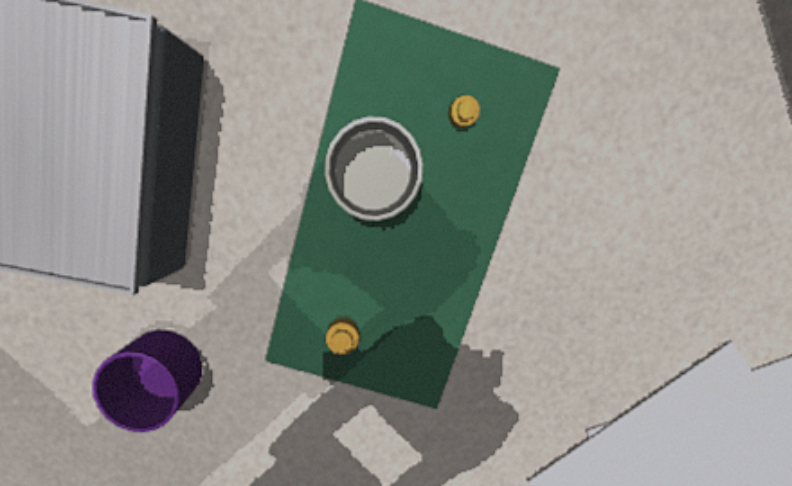

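The crop shows the white cup at (374,168), the only white cup-shaped thing; the purple one at (150,380) is a look-alike. It measures 61 mm across at (0.506,-0.279), which fits the given 62 mm. Next comes grasping it.

Call:
{"op": "carry_out", "data": {"plan": [{"translation": [0.6,-0.03,0],"turn": 0,"jaw": 1},{"translation": [0.6,0,-0.6],"turn": 0,"jaw": 1},{"translation": [0.56,0,-0.7],"turn": 0,"jaw": 1},{"translation": [0,0,-0.8],"turn": 0,"jaw": 1},{"translation": [0,0,-0.8],"turn": 0,"jaw": 1},{"translation": [0,0,-0.8],"turn": 0,"jaw": 1},{"translation": [0,0,0],"turn": 0,"jaw": 1},{"translation": [0,0,0],"turn": 0,"jaw": 1}]}}

```text
t: 16.4
eef_pos: [0.5058, -0.2802, 0.1377]
tcp_rot: [179.9, -0.1, 0.3]
contact_force: [-0.2, 0.9, -0.4]
opening: 0.0851
gripper_force: 0.0
```

Call:
{"op": "carry_out", "data": {"plan": [{"translation": [0,0.03,-0.6],"turn": 0,"jaw": 1},{"translation": [0,0,-0.6],"turn": 0,"jaw": 1},{"translation": [0,0,-0.5],"turn": 0,"jaw": 1},{"translation": [0,0,-0.35],"turn": 0,"jaw": 1},{"translation": [0,0,0],"turn": 0,"jaw": 1},{"translation": [0,0,0],"turn": 0,"jaw": 0.85},{"translation": [0,0,0],"turn": 0,"jaw": 0.75},{"translation": [0,0,0],"turn": 0,"jaw": 0.6},{"translation": [0,0,0],"turn": 0,"jaw": 0.4},{"translation": [0,0,0],"turn": 0,"jaw": 0.4},{"translation": [0,0,0],"turn": 0,"jaw": 0.4},{"translation": [0,0,0.4],"turn": 0,"jaw": 0.4},{"translation": [0,0,0.6],"turn": 0,"jaw": 0.4},{"translation": [0,0,0.8],"turn": 0,"jaw": 0.4},{"translation": [0,0,0.8],"turn": 0,"jaw": 0.4},{"translation": [0,0,0.4],"turn": 0,"jaw": 0.4},{"translation": [0,0,0],"turn": 0,"jaw": 0.4},{"translation": [0,0,0],"turn": 0,"jaw": 0.4}]}}

```text
t: 18.65
eef_pos: [0.5047, -0.2779, 0.1823]
tcp_rot: [-179.9, 0.1, 0.3]
contact_force: [0.6, -0.3, -2.2]
opening: 0.0614
gripper_force: 65.7
```

Call:
{"op": "carry_out", "data": {"plan": [{"translation": [0,0.4,0.2],"turn": 0,"jaw": 0.4},{"translation": [0.1,0.6,0],"turn": 0,"jaw": 0.4},{"translation": [0.1,0.7,0],"turn": 0,"jaw": 0.4},{"translation": [0.14,0.7,0],"turn": 0,"jaw": 0.4},{"translation": [0,0.7,0],"turn": 0,"jaw": 0.4},{"translation": [0,0.6,0],"turn": 0,"jaw": 0.4},{"translation": [0,0.4,0],"turn": 0,"jaw": 0.4},{"translation": [0,0,-0.3],"turn": 0,"jaw": 0.4},{"translation": [0,0,-0.3],"turn": 0,"jaw": 0.4},{"translation": [0,0,-0.2],"turn": 0,"jaw": 0.4},{"translation": [0,0,-0.1],"turn": 0,"jaw": 0.4},{"translation": [0,0,0],"turn": 0,"jaw": 0.4},{"translation": [0,0,0],"turn": 0,"jaw": 0.4}]}}

```text
t: 20.27
eef_pos: [0.5223, -0.0734, 0.1488]
tcp_rot: [180.0, -0.0, 0.3]
contact_force: [-0.2, 0.1, -1.4]
opening: 0.0615
gripper_force: 65.8
```

Call:
{"op": "carry_out", "data": {"plan": [{"translation": [0,0,-0.1],"turn": 0,"jaw": 0.4},{"translation": [0,0,-0.08],"turn": 0,"jaw": 0.4},{"translation": [0,0,-0.04],"turn": 0,"jaw": 0.4},{"translation": [0,0,0],"turn": 0,"jaw": 0.4},{"translation": [0,0,0],"turn": 0,"jaw": 0.4}]}}

```text
t: 20.9
eef_pos: [0.5221, -0.0734, 0.1376]
tcp_rot: [180.0, -0.0, 0.3]
contact_force: [-1.5, 1.5, 0.3]
opening: 0.0617
gripper_force: 66.1
```

Force has gone from -2 to +0.3 N, so the cup is on the plate. I'll release it and go to the mat for w100.

Call:
{"op": "carry_out", "data": {"plan": [{"translation": [0,0,0],"turn": 0,"jaw": 0.75},{"translation": [0,0,0],"turn": 0,"jaw": 0.85},{"translation": [0,0,0],"turn": 0,"jaw": 1},{"translation": [0,0,0],"turn": 0,"jaw": 1},{"translation": [0,0,0],"turn": 0,"jaw": 1},{"translation": [0,0,0.5],"turn": 0,"jaw": 1},{"translation": [0,0,0.8],"turn": 0,"jaw": 1},{"translation": [0,0,0.8],"turn": 0,"jaw": 1},{"translation": [-0.5,-0.6,0],"turn": 0,"jaw": 1},{"translation": [-0.7,-0.6,0],"turn": 0,"jaw": 1},{"translation": [-0.7,-0.6,0],"turn": 0,"jaw": 1},{"translation": [-0.3,-0.6,0],"turn": 0,"jaw": 1},{"translation": [0,-0.6,0],"turn": 0,"jaw": 1},{"translation": [0,-0.6,0],"turn": 0,"jaw": 1},{"translation": [0,0,-0.5],"turn": 0,"jaw": 1},{"translation": [0,0,-0.5],"turn": 0,"jaw": 1},{"translation": [0,0,0],"turn": 0,"jaw": 1},{"translation": [0,0,0],"turn": 0,"jaw": 1}]}}

```text
t: 23.15
eef_pos: [0.4124, -0.2536, 0.1933]
tcp_rot: [179.9, -0.1, 0.3]
contact_force: [-0.5, 0.3, -0.5]
opening: 0.0853
gripper_force: 0.0
```

```bash
python3 wt.py .023
python3 - <<'E'
from h import *
s=cam('scene'); t=cam('top'); 
a=cv2.resize(s['image'][130:300,200:400],(400,340)); b=cv2.resize(t['image'][140:240,220:360],(400,286))
b=cv2.copyMakeBorder(b,0,54,0,0,cv2.BORDER_CONSTANT); cv2.imwrite('pics/s2.png',np.hstack([a,b]))
E
```

```text
23.2 [ 0.4125 -0.2536  0.1935] [ 1.7992e+02 -8.0000e-02  2.8000e-01] cam [ 0.497 -0.253  0.336]
[373  27  27  27 541] z 0.023 mid [ 0.5445 -0.3395] size [0.0201 0.0221] circ [array([ 0.5438, -0.3395]), np.float64(0.0116)]
[312 192  27  29 570] z 0.023 mid [ 0.3939 -0.2938] size [0.0298 0.0265] circ [array([ 0.3939, -0.2944]), np.float64(0.0156)]
```

View pics/s2.png

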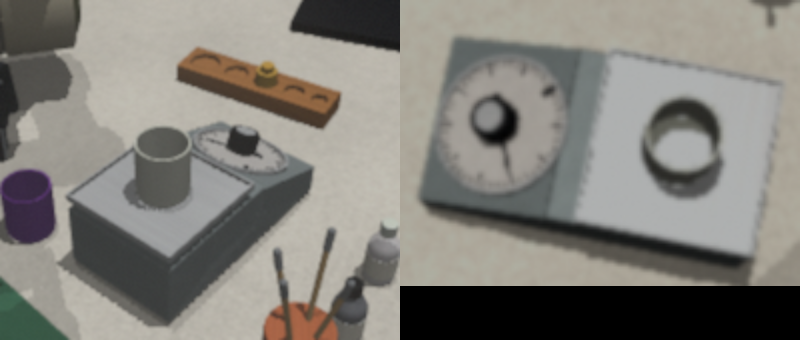

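The left half shows the cup upright at (163,165) on the plate and w200a standing in the middle well at (266,73). In the right half the pointer is ~65° clockwise. w100 was knocked to about (0.394,-0.294), so I'll measure it from straight above.

Call:
{"op": "carry_out", "data": {"plan": [{"translation": [-0.7,-0.4,0],"turn": 0,"jaw": 1},{"translation": [-0.7,-0.4,0],"turn": 0,"jaw": 1},{"translation": [-0.6,0,0],"turn": 0,"jaw": 1},{"translation": [0,0,0],"turn": 0,"jaw": 1},{"translation": [0,0,0],"turn": 0,"jaw": 1},{"translation": [0,0,0],"turn": 0,"jaw": 1}]}}

```text
t: 24.05
eef_pos: [0.3128, -0.2933, 0.1925]
tcp_rot: [180.0, -0.0, 0.3]
contact_force: [1.3, 0.2, -1.5]
opening: 0.0851
gripper_force: 0.0
```

```bash
python3 wt.py .023
```

```text
24.1 [ 0.3127 -0.2933  0.1924] [ 1.7999e+02 -1.0000e-02  3.3000e-01] cam [ 0.397 -0.292  0.335]
[274  91  28  30 655] z 0.023 mid [ 0.3906 -0.2947] size [0.0252 0.0247] circ [array([ 0.3905, -0.2949]), np.float64(0.013)]
```

Call:
{"op": "carry_out", "data": {"plan": [{"translation": [0.5,-0.03,0],"turn": 0,"jaw": 0.7},{"translation": [0.6,0,-0.5],"turn": 0,"jaw": 0.7},{"translation": [0.46,0,-0.7],"turn": 0,"jaw": 0.7},{"translation": [0,0,-0.8],"turn": 0,"jaw": 0.7},{"translation": [0,0,-0.8],"turn": 0,"jaw": 0.7},{"translation": [0,0,0],"turn": 0,"jaw": 0.7},{"translation": [0,0,0],"turn": 0,"jaw": 0.7}]}}

```text
t: 24.98
eef_pos: [0.3908, -0.2953, 0.0536]
tcp_rot: [179.9, -0.1, 0.3]
contact_force: [0.8, 0.3, 0.4]
opening: 0.0601
gripper_force: 0.0
```

Call:
{"op": "carry_out", "data": {"plan": [{"translation": [0,0.01,-0.4],"turn": 0,"jaw": 0.7},{"translation": [0,0,-0.3],"turn": 0,"jaw": 0.7},{"translation": [0,0,-0.11],"turn": 0,"jaw": 0.7},{"translation": [0,0,0],"turn": 0,"jaw": 0.6},{"translation": [0,0,0],"turn": 0,"jaw": 0.5},{"translation": [0,0,0],"turn": 0,"jaw": 0.4},{"translation": [0,0,0],"turn": 0,"jaw": 0.2},{"translation": [0,0,0],"turn": 0,"jaw": 0},{"translation": [0,0,0],"turn": 0,"jaw": 0},{"translation": [0,0,0],"turn": 0,"jaw": 0}]}}

```text
t: 26.22
eef_pos: [0.3903, -0.2945, 0.0126]
tcp_rot: [180.0, -0.0, 0.3]
contact_force: [-0.6, 1.4, 6.9]
opening: 0.0232
gripper_force: 58.5
```

Call:
{"op": "carry_out", "data": {"plan": [{"translation": [0,0,0.5],"turn": 0,"jaw": 0},{"translation": [0,0,0.9],"turn": 0,"jaw": 0},{"translation": [0,0,0.9],"turn": 0,"jaw": 0},{"translation": [0,0.4,0.9],"turn": 0,"jaw": 0},{"translation": [0,0.8,0.8],"turn": 0,"jaw": 0},{"translation": [0,0.9,0],"turn": 0,"jaw": 0},{"translation": [0,0.9,0],"turn": 0,"jaw": 0},{"translation": [0,0.9,0],"turn": 0,"jaw": 0},{"translation": [0,0.9,0],"turn": 0,"jaw": 0},{"translation": [0,0.9,0],"turn": 0,"jaw": 0},{"translation": [0,0.9,0],"turn": 0,"jaw": 0},{"translation": [0.3,0.9,0],"turn": 0,"jaw": 0},{"translation": [0.5,0.9,0],"turn": 0,"jaw": 0},{"translation": [0.6,0.9,0],"turn": 0,"jaw": 0},{"translation": [0.6,0.8,0],"turn": 0,"jaw": 0},{"translation": [0.6,0.7,0],"turn": 0,"jaw": 0},{"translation": [0.35,0.5,0],"turn": 0,"jaw": 0},{"translation": [0,0.3,0],"turn": 0,"jaw": 0},{"translation": [0,0,0],"turn": 0,"jaw": 0},{"translation": [0,0,0],"turn": 0,"jaw": 0}]}}

```text
t: 28.72
eef_pos: [0.5371, 0.2849, 0.2121]
tcp_rot: [180.0, 0.0, 0.3]
contact_force: [0.4, 0.4, -0.7]
opening: 0.0229
gripper_force: 59.0
```

Call:
{"op": "carry_out", "data": {"plan": [{"translation": [0.01,0.11,-0.7],"turn": 0,"jaw": 0},{"translation": [0,0,-0.9],"turn": 0,"jaw": 0},{"translation": [0,0,-0.8],"turn": 0,"jaw": 0},{"translation": [0,0,-0.6],"turn": 0,"jaw": 0},{"translation": [0,0,0],"turn": 0,"jaw": 0},{"translation": [0,0,0],"turn": 0,"jaw": 0},{"translation": [0,0,0],"turn": 0,"jaw": 0}]}}

```text
t: 29.6
eef_pos: [0.5388, 0.2912, 0.0636]
tcp_rot: [-180.0, -0.2, 0.3]
contact_force: [0.4, 0.7, -0.9]
opening: 0.0229
gripper_force: 59.0
```

Call:
{"op": "carry_out", "data": {"plan": [{"translation": [-0.02,-0.02,-0.2],"turn": 0,"jaw": 0},{"translation": [0,0,-0.2],"turn": 0,"jaw": 0},{"translation": [0,0,0],"turn": 0,"jaw": 0},{"translation": [0,0,-0.1],"turn": 0,"jaw": 0},{"translation": [0,0,-0.05],"turn": 0,"jaw": 0},{"translation": [0,0,-0.04],"turn": 0,"jaw": 0},{"translation": [0,0,0],"turn": 0,"jaw": 0},{"translation": [0,0,0],"turn": 0,"jaw": 0}]}}

```text
t: 30.6
eef_pos: [0.5372, 0.2902, 0.0325]
tcp_rot: [-180.0, -0.0, 0.3]
contact_force: [0.3, 0.2, -1.0]
opening: 0.023
gripper_force: 59.0
```

Call:
{"op": "carry_out", "data": {"plan": [{"translation": [0,0,-0.03],"turn": 0,"jaw": 0},{"translation": [0,0,0],"turn": 0,"jaw": 0.3},{"translation": [0,0,0],"turn": 0,"jaw": 0.4},{"translation": [0,0,0],"turn": 0,"jaw": 0.5},{"translation": [0,0,0],"turn": 0,"jaw": 0.5},{"translation": [0,0,0.3],"turn": 0,"jaw": 0.5},{"translation": [0,0,0.7],"turn": 0,"jaw": 0.5},{"translation": [-0.5,0,0.9],"turn": 0,"jaw": 0.7},{"translation": [-0.6,-0.5,0.9],"turn": 0,"jaw": 1},{"translation": [-0.6,-0.8,0.8],"turn": 0,"jaw": 1},{"translation": [-0.6,-0.9,0],"turn": 0,"jaw": 1},{"translation": [-0.6,-0.9,0],"turn": 0,"jaw": 1},{"translation": [0,-0.9,0],"turn": 0,"jaw": 1},{"translation": [0,-0.9,0],"turn": 0,"jaw": 1},{"translation": [0,-0.9,0],"turn": 0,"jaw": 1},{"translation": [0,-0.9,0],"turn": 0,"jaw": 1},{"translation": [0,-0.9,0],"turn": 0,"jaw": 1},{"translation": [0,-0.9,0],"turn": 0,"jaw": 1},{"translation": [0,-0.9,0],"turn": 0,"jaw": 1},{"translation": [0,-0.9,0],"turn": 0,"jaw": 1}]}}

```text
t: 33.1
eef_pos: [0.3926, -0.2254, 0.2111]
tcp_rot: [179.9, -0.1, 0.3]
contact_force: [0.8, -0.3, -0.4]
opening: 0.0853
gripper_force: 0.0
```

Call:
{"op": "carry_out", "data": {"plan": [{"translation": [0.5,-0.8,0],"turn": 0,"jaw": 1},{"translation": [0.6,-0.6,0],"turn": 0,"jaw": 1},{"translation": [0.3,-0.3,0],"turn": 0,"jaw": 1},{"translation": [0,0,0],"turn": 0,"jaw": 1},{"translation": [0,0,0],"turn": 0,"jaw": 1},{"translation": [0,0,0],"turn": 0,"jaw": 1}]}}

```text
t: 33.85
eef_pos: [0.4624, -0.3082, 0.2105]
tcp_rot: [180.0, -0.0, 0.3]
contact_force: [0.5, 0.2, 0.4]
opening: 0.0856
gripper_force: 0.0
```

```bash
python3 wt.py .020
```

```text
33.9 [ 0.4625 -0.3083  0.2104] [ 1.7998e+02 -2.0000e-02  2.9000e-01] cam [ 0.547 -0.307  0.353]
[311  89  21  22 358] z 0.02 mid [ 0.5456 -0.3421] size [0.0192 0.0194] circ [array([ 0.5456, -0.3419]), np.float64(0.0101)]
```

Call:
{"op": "carry_out", "data": {"plan": [{"translation": [0.5,-0.3,0],"turn": 0,"jaw": 0.6},{"translation": [0.6,-0.37,-0.5],"turn": 0,"jaw": 0.6},{"translation": [0.56,0,-0.8],"turn": 0,"jaw": 0.6},{"translation": [0,0,-0.9],"turn": 0,"jaw": 0.6},{"translation": [0,0,-0.9],"turn": 0,"jaw": 0.6},{"translation": [0,0,0],"turn": 0,"jaw": 0.6},{"translation": [0,0,0],"turn": 0,"jaw": 0.6},{"translation": [0,0,0],"turn": 0,"jaw": 0.6}]}}

```text
t: 34.9
eef_pos: [0.5466, -0.343, 0.0573]
tcp_rot: [179.8, -0.2, 0.3]
contact_force: [-0.0, 0.3, -0.1]
opening: 0.0514
gripper_force: 0.0
```

Call:
{"op": "carry_out", "data": {"plan": [{"translation": [-0.01,0.01,-0.4],"turn": 0,"jaw": 0.6},{"translation": [0,0,-0.3],"turn": 0,"jaw": 0.6},{"translation": [0,0,-0.18],"turn": 0,"jaw": 0.6},{"translation": [0,0,0],"turn": 0,"jaw": 0.5},{"translation": [0,0,0],"turn": 0,"jaw": 0.4},{"translation": [0,0,0],"turn": 0,"jaw": 0.3},{"translation": [0,0,0],"turn": 0,"jaw": 0.15},{"translation": [0,0,0],"turn": 0,"jaw": 0},{"translation": [0,0,0],"turn": 0,"jaw": 0},{"translation": [0,0,0],"turn": 0,"jaw": 0}]}}

```text
t: 36.15
eef_pos: [0.5456, -0.3421, 0.0116]
tcp_rot: [180.0, -0.0, 0.3]
contact_force: [-0.7, 1.3, 5.3]
opening: 0.0168
gripper_force: 58.6
```

Call:
{"op": "carry_out", "data": {"plan": [{"translation": [0,0,0.5],"turn": 0,"jaw": 0},{"translation": [-0.2,0,0.9],"turn": 0,"jaw": 0},{"translation": [-0.6,0,0.8],"turn": 0,"jaw": 0},{"translation": [-0.6,0.5,0.8],"turn": 0,"jaw": 0},{"translation": [-0.6,0.7,0.7],"turn": 0,"jaw": 0},{"translation": [0,0.9,0.3],"turn": 0,"jaw": 0},{"translation": [0,0.9,0],"turn": 0,"jaw": 0},{"translation": [0,0.9,0],"turn": 0,"jaw": 0},{"translation": [0,0.9,0],"turn": 0,"jaw": 0},{"translation": [0,0.9,0],"turn": 0,"jaw": 0},{"translation": [0,0.9,0],"turn": 0,"jaw": 0},{"translation": [0,0.9,0],"turn": 0,"jaw": 0},{"translation": [0.3,0.9,0],"turn": 0,"jaw": 0},{"translation": [0.5,0.9,0],"turn": 0,"jaw": 0},{"translation": [0.6,0.9,0],"turn": 0,"jaw": 0},{"translation": [0.6,0.8,0],"turn": 0,"jaw": 0},{"translation": [0.6,0.7,0],"turn": 0,"jaw": 0},{"translation": [0.03,0.5,0],"turn": 0,"jaw": 0},{"translation": [0,0.3,0],"turn": 0,"jaw": 0},{"translation": [0,0,0],"turn": 0,"jaw": 0}]}}

```text
t: 38.65
eef_pos: [0.5764, 0.2835, 0.2108]
tcp_rot: [180.0, 0.0, 0.3]
contact_force: [-0.0, 0.2, 0.0]
opening: 0.0167
gripper_force: 58.7
```

Call:
{"op": "carry_out", "data": {"plan": [{"translation": [0,0,0],"turn": 0,"jaw": 0},{"translation": [0,0,0],"turn": 0,"jaw": 0}]}}

```text
t: 38.9
eef_pos: [0.5769, 0.2822, 0.2112]
tcp_rot: [180.0, -0.0, 0.2]
contact_force: [0.7, 0.4, -0.9]
opening: 0.0166
gripper_force: 58.7
```

Call:
{"op": "carry_out", "data": {"plan": [{"translation": [0,0.12,-0.7],"turn": 0,"jaw": 0},{"translation": [0,0,-0.9],"turn": 0,"jaw": 0},{"translation": [0,0,-0.8],"turn": 0,"jaw": 0},{"translation": [0,0,-0.6],"turn": 0,"jaw": 0},{"translation": [0,0,-0.2],"turn": 0,"jaw": 0},{"translation": [0,0,0],"turn": 0,"jaw": 0},{"translation": [0,0,0],"turn": 0,"jaw": 0},{"translation": [0,0,0],"turn": 0,"jaw": 0}]}}

```text
t: 39.9
eef_pos: [0.5773, 0.2892, 0.0521]
tcp_rot: [-180.0, -0.1, 0.3]
contact_force: [0.4, -0.5, -0.5]
opening: 0.0161
gripper_force: 58.7
```

Call:
{"op": "carry_out", "data": {"plan": [{"translation": [-0.005,-0.01,-0.1],"turn": 0,"jaw": 0},{"translation": [0,0,-0.1],"turn": 0,"jaw": 0},{"translation": [0,0,-0.1],"turn": 0,"jaw": 0},{"translation": [0,0,-0.06],"turn": 0,"jaw": 0},{"translation": [0,0,-0.04],"turn": 0,"jaw": 0},{"translation": [0,0,0],"turn": 0,"jaw": 0},{"translation": [0,0,0],"turn": 0,"jaw": 0}]}}

```text
t: 40.78
eef_pos: [0.5766, 0.2886, 0.0309]
tcp_rot: [-180.0, -0.0, 0.3]
contact_force: [0.3, 0.4, -1.0]
opening: 0.0165
gripper_force: 58.6
```

Call:
{"op": "carry_out", "data": {"plan": [{"translation": [0,0,-0.01],"turn": 0,"jaw": 0},{"translation": [0,0,0],"turn": 0,"jaw": 0.25},{"translation": [0,0,0],"turn": 0,"jaw": 0.35},{"translation": [0,0,0],"turn": 0,"jaw": 0.45},{"translation": [0,0,0],"turn": 0,"jaw": 0.45},{"translation": [0,0,0.3],"turn": 0,"jaw": 0.45},{"translation": [0,0,0.7],"turn": 0,"jaw": 0.5},{"translation": [-0.5,0,0.9],"turn": 0,"jaw": 0.7},{"translation": [-0.7,0,0.6],"turn": 0,"jaw": 1},{"translation": [-0.7,0,0.6],"turn": 0,"jaw": 1},{"translation": [-0.6,0,0],"turn": 0,"jaw": 1},{"translation": [-0.6,0,0],"turn": 0,"jaw": 1},{"translation": [0,0,0],"turn": 0,"jaw": 1},{"translation": [0,0,0],"turn": 0,"jaw": 1}]}}

```text
t: 42.52
eef_pos: [0.4223, 0.2887, 0.1862]
tcp_rot: [-180.0, -0.1, 0.3]
contact_force: [-0.4, -1.2, -0.6]
opening: 0.0853
gripper_force: 0.0
```

Run:
```python
from h import *
c=cam('wrist'); s=cam('scene')
a=cv2.resize(c['image'][0:250,150:420],(540,500)); b=cv2.resize(s['image'][140:200,280:380],None,fx=2.5,fy=2.5)
b=cv2.copyMakeBorder(b,0,350,0,0,cv2.BORDER_CONSTANT); cv2.imwrite('pics/blk.png',np.hstack([a,b])); print(manip.observe()['eef_pos'])
for n,p in (('50',(.577,.2887)),('100',(.538,.2901)),('200',(.4928,.2916))):
    u=proj(c,(*p,.028)); print(n,((u-[150,0])*2).round(0))
```

```text
[0.42247159 0.28858807 0.18557691]
50 [273.  11.]
100 [269. 118.]
200 [266. 230.]
```

View pics/blk.png

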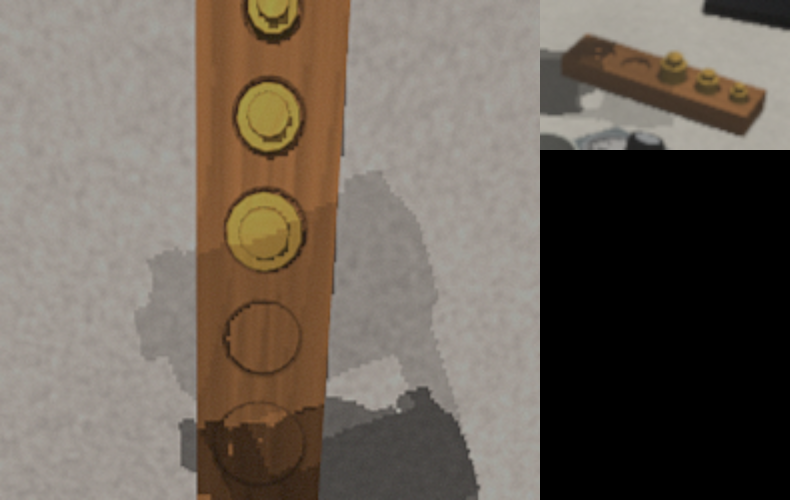

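All three weights sit concentric in their wells, at (265,230), (269,117) and (273,8). Next is the dial.

Call:
{"op": "carry_out", "data": {"plan": [{"translation": [0.1,-0.6,0.6],"turn": 0,"jaw": 1},{"translation": [0.1,-0.7,0.5],"turn": 0,"jaw": 1},{"translation": [0.2,-0.7,0.2],"turn": 0,"jaw": 1},{"translation": [0.2,-0.7,0.2],"turn": 0,"jaw": 1},{"translation": [0.2,-0.7,0],"turn": 0,"jaw": 1},{"translation": [0,-0.7,0],"turn": 0,"jaw": 1},{"translation": [0,0,0],"turn": 0,"jaw": 1},{"translation": [0,0,0],"turn": 0,"jaw": 1},{"translation": [0,0,0],"turn": 0,"jaw": 1}]}}

```text
t: 43.75
eef_pos: [0.4616, 0.0843, 0.2604]
tcp_rot: [-180.0, 0.0, 0.3]
contact_force: [0.9, -0.8, 0.0]
opening: 0.0854
gripper_force: 0.0
```

Run:
```python
from h import *
c=cam('wrist'); cv2.imwrite('pics/dial.png',cv2.resize(c['image'][0:240,120:440],(800,600),interpolation=cv2.INTER_CUBIC)); print(manip.observe()['eef_pos'],(-c['R'].T@c['t']))
```

```text
[0.46158904 0.08428428 0.26040809] [0.5463071  0.08526294 0.40251942]
```

View pics/dial.png

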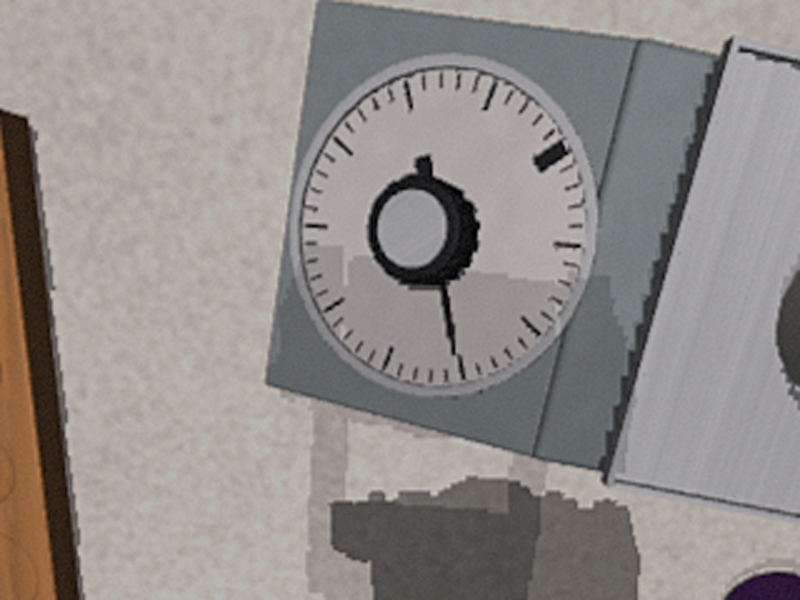

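The crop shows the dial centred at about (445,226), the pointer tip at (457,357), the zero bar running from (540,164) to (566,149) and the knob top at (413,228). Next is converting these to angles on the dial plane.

```bash
cat > dial.py <<'E'
from h import *
import sys
PSI=np.radians(-101)
def frame(psi=PSI):
    ex=np.array([np.cos(psi),np.sin(psi),0]); ey=np.array([-ex[1],ex[0],0]); ez=np.array([0,0,1.])
    n=-.342*ex+.940*ez; a=.940*ex+.342*ez   # a: up-slope in face (towards plate), ey in face
    return ex,ey,a,n
def onplane(c,u,v,D,n):
    o,d=ray(c,u,v); return o+d*((D-o)@n)/(d@n)
def ang(c,u,v,D):
    ex,ey,a,n=frame(); q=onplane(c,u,v,D,n)-D; return np.degrees(np.arctan2(q@ey,q@a)), np.hypot(q@ey,q@a)
E
python3 - <<'E'
from dial import *
c=cam('wrist'); f=lambda x,y:(120+x/2.5,y/2.5)
ex,ey,a,n=frame()
D=onz(c,*f(444,226),.068); print('D',D,'rim radii',[round(ang(c,*f(*p),D)[1],4) for p in ((292,226),(598,226),(445,55),(445,397))])
for k,p in (('tip',(457,357)),('zero in',(540,164)),('zero mid',(553,156)),('tail',(423,160)),('ticks',(461,375))): print(k,ang(c,*f(*p),D))
for k,p in (('knobtop',(413,229)),): print(k,onplane(c,*f(*p),D+.03*n,n),'axis there',D+.03*n)
print('grip',D+.024*n)
# scale yaw from block of colour edges: plate front edge & seam lines in this view
A=onplane(c,*f(640,42),D,n);B=onplane(c,*f(535,457),D,n); d=B-A; print('seam',np.degrees(np.arctan2(d[1],d[0])),np.linalg.norm(d))
A=onplane(c,*f(318,2),D,n);B=onplane(c,*f(267,383),D,n); d=B-A; print('front',np.degrees(np.arctan2(d[1],d[0])),np.linalg.norm(d))
E
```

```text
D [0.55298583 0.07322401 0.068     ] rim radii [np.float64(0.0655), np.float64(0.0586), np.float64(0.0591), np.float64(0.0654)]
tip (np.float64(-71.0412025113527), np.float64(0.04976724914436333))
zero in (np.float64(41.02208714991094), np.float64(0.041663278809667526))
zero mid (np.float64(40.87692153499134), np.float64(0.04690072455989943))
tail (np.float64(121.91322991653573), np.float64(0.02548426398287909))
ticks (np.float64(-70.11675781369419), np.float64(0.05697123754975349))
knobtop [0.55136123 0.08518022 0.09577558] axis there [0.55494353 0.08329551 0.0962    ]
grip [0.55455199 0.08128121 0.09056   ]
seam 169.228775338993 0.14771757482368972
front 169.4783822743393 0.14688609605643407
```

```bash
cat >> dial.py <<'E'
def centre(c,D0=(.551,.076,.068),dbg=None):
    """dial centre: warm-white disc contour -> dial plane -> circle"""
    im=cv2.medianBlur(c['image'],3).astype(int); m=((im[...,2]-im[...,0])>=2).astype('uint8')*255
    u0=proj(c,D0); disc=np.zeros_like(m); cv2.circle(disc,tuple(int(x) for x in u0),75,255,-1); m&=disc
    m=cv2.morphologyEx(m,cv2.MORPH_CLOSE,np.ones((5,5),np.uint8)); m=cv2.morphologyEx(m,cv2.MORPH_OPEN,np.ones((3,3),np.uint8))
    n_,l,st,ce=cv2.connectedComponentsWithStats(m); i=1+np.argmin([np.hypot(*(ce[k]-u0))+(0 if st[k][4]>1500 else 1e4) for k in range(1,n_)])
    ct=max(cv2.findContours((l==i).astype('uint8'),cv2.RETR_EXTERNAL,2)[0],key=cv2.contourArea); h=cv2.convexHull(ct)[:,0]
    D=np.array(D0,float); ex,ey,a,n=frame()
    for _ in range(4):
        Q=np.array([onplane(c,*p,D,n)-D for p in h]); A=np.c_[2*(Q@a),2*(Q@ey),np.ones(len(Q))]
        s=np.linalg.lstsq(A,(Q**2).sum(1),rcond=None)[0]; r=np.sqrt(s[2]+s[0]**2+s[1]**2); D=D+s[0]*a+s[1]*ey
        # slide along ray back to height .068
        o=-c['R'].T@c['t']; D=o+(D-o)*(.068-o[2])/(D[2]-o[2])
    if dbg: print('circle r',r.round(4),'D',D.round(4),'area',st[i])
    return D
E
python3 - <<'E'
from dial import *
c=cam('wrist'); f=lambda x,y:(120+x/2.5,y/2.5); D=centre(c,dbg=1)
for k,p in (('tip',(457,357)),('zero in',(540,164)),('zero mid',(553,156)),('tail',(423,160))): print(k,ang(c,*f(*p),D))
ex,ey,a,n=frame(); print(onplane(c,*f(413,229),D+.03*n,n),'axis there',D+.03*n,'grip',D+.024*n)
E
```

```text
circle r 0.0583 D [0.5502 0.0774 0.068 ] area [  240    26   114   129 10115]
tip (np.float64(-65.42383654555483), np.float64(0.047798064763758044))
zero in (np.float64(41.1486147722231), np.float64(0.046594545526607266))
zero mid (np.float64(41.00492632834687), np.float64(0.05181166273512403))
tail (np.float64(111.12400671656715), np.float64(0.026767627908435798))
[0.55130866 0.08513492 0.09708103] axis there [0.55220688 0.08742721 0.0962    ] grip [0.55181534 0.08541291 0.09056   ]
```

Two independent estimates of the knob axis agree within 2–3 mm. The zero mark is at +41° and the pointer at -65°, so it needs about -106°, taken in two strokes. I'll turn the tool to yaw ~106° above the knob.

Call:
{"op": "carry_out", "data": {"plan": [{"translation": [0.1,0,0],"turn": 0.96,"jaw": 1},{"translation": [0.1,0,0],"turn": 0.96,"jaw": 1},{"translation": [0.2,0,0],"turn": 0.96,"jaw": 1},{"translation": [0.2,0,0],"turn": 0.96,"jaw": 1},{"translation": [0.2,0,0],"turn": 0.96,"jaw": 1},{"translation": [0.2,0,0],"turn": 0.96,"jaw": 1},{"translation": [0.2,0,0],"turn": 0.96,"jaw": 1},{"translation": [0.2,0,0],"turn": 0.96,"jaw": 1},{"translation": [0.2,0,0],"turn": 0.96,"jaw": 1},{"translation": [0.2,0,0],"turn": 0.96,"jaw": 1},{"translation": [0,0,-0.4],"turn": 0.96,"jaw": 1},{"translation": [0,0,-0.4],"turn": 0.96,"jaw": 1},{"translation": [0,0,-0.4],"turn": 0.96,"jaw": 1},{"translation": [0,0,0],"turn": 0.96,"jaw": 1},{"translation": [0,0,0],"turn": 0.96,"jaw": 1},{"translation": [0,0,0],"turn": 0.96,"jaw": 1},{"translation": [0,0,0],"turn": 0,"jaw": 0.8},{"translation": [0,0,0],"turn": 0,"jaw": 0.8},{"translation": [0,0,0],"turn": 0,"jaw": 0.8}]}}

```text
t: 46.28
eef_pos: [0.5516, 0.0837, 0.2004]
tcp_rot: [-180.0, -0.0, 105.8]
contact_force: [0.1, 0.5, -0.0]
opening: 0.0684
gripper_force: 0.0
```

Call:
{"op": "carry_out", "data": {"plan": [{"translation": [0,0,-0.6],"turn": 0,"jaw": 0.8},{"translation": [0,0,-0.7],"turn": 0,"jaw": 0.8},{"translation": [0,0,-0.6],"turn": 0,"jaw": 0.8},{"translation": [0,0,-0.4],"turn": 0,"jaw": 0.8},{"translation": [0,0,-0.06],"turn": 0,"jaw": 0.8},{"translation": [0,0,0],"turn": 0,"jaw": 0.7},{"translation": [0,0,0],"turn": 0,"jaw": 0.6},{"translation": [0,0,0],"turn": 0,"jaw": 0.5},{"translation": [0,0,0],"turn": 0,"jaw": 0.45},{"translation": [0,0,0],"turn": 0,"jaw": 0.3},{"translation": [0,0,0],"turn": 0,"jaw": 0.3}]}}

```text
t: 47.65
eef_pos: [0.5513, 0.0835, 0.0833]
tcp_rot: [-180.0, 0.0, 105.9]
contact_force: [-3.8, -0.4, 9.2]
opening: 0.0341
gripper_force: 58.7
```

Call:
{"op": "carry_out", "data": {"plan": [{"translation": [0,0,0],"turn": -0.5,"jaw": 0.3},{"translation": [0,0,0],"turn": -0.5,"jaw": 0.3},{"translation": [0,0,0],"turn": -0.5,"jaw": 0.3},{"translation": [0,0,0],"turn": -0.5,"jaw": 0.3}]}}

```text
t: 48.15
eef_pos: [0.5518, 0.0841, 0.084]
tcp_rot: [179.9, -0.0, 92.0]
contact_force: [-3.5, 2.9, 12.1]
opening: 0.0338
gripper_force: 58.2
```

Call:
{"op": "carry_out", "data": {"plan": [{"translation": [0,0,0],"turn": -0.5,"jaw": 0.3},{"translation": [0,0,0],"turn": -0.5,"jaw": 0.3},{"translation": [0,0,0],"turn": -0.5,"jaw": 0.3},{"translation": [0,0,0],"turn": -0.5,"jaw": 0.3},{"translation": [0,0,0],"turn": -0.5,"jaw": 0.3},{"translation": [0,0,0],"turn": -0.5,"jaw": 0.3},{"translation": [0,0,0],"turn": -0.5,"jaw": 0.3},{"translation": [0,0,0],"turn": -0.5,"jaw": 0.3},{"translation": [0,0,0],"turn": -0.5,"jaw": 0.3},{"translation": [0,0,0],"turn": -0.5,"jaw": 0.3},{"translation": [0,0,0],"turn": -0.5,"jaw": 0.3},{"translation": [0,0,0],"turn": -0.4,"jaw": 0.3},{"translation": [0,0,0],"turn": 0,"jaw": 0.3}]}}

```text
t: 49.78
eef_pos: [0.553, 0.0838, 0.0844]
tcp_rot: [179.7, -0.2, 51.6]
contact_force: [-3.2, 1.4, 12.9]
opening: 0.0331
gripper_force: 64.6
```

```bash
cat > tz.py <<'E'
from dial import *
# zero bar: from top view; dark blobs on the dial at r 40..58
for nm in ('top','wrist'):
    c=cam(nm); ex,ey,a,n=frame(); D=np.array([.5508,.0775,.068])
    if nm=='wrist':
        try: D=centre(c,dbg=1)
        except Exception as e: print('no centre',e)
    g=cv2.cvtColor(c['image'],cv2.COLOR_BGR2GRAY).astype(float); G={}
    N=720; P=lambda r,t: proj(c,D+r*(np.cos(t)*a+np.sin(t)*ey))
    th=np.linspace(-np.pi,np.pi,N,endpoint=False)
    def ring(rs): return np.mean([cv2.remap(g.astype('float32'),np.float32([[P(r,t)[0] for t in th]]),np.float32([[P(r,t)[1] for t in th]]),1)[0] for r in rs],0)
    for lab,rs in (('outer(zero bar)',(.047,.050,.053)),('inner(pointer)',(.028,.031,.034,.037,.040))):
        p=ring(rs); w=int(5); q=cv2.GaussianBlur(np.r_[p,p,p][None].astype('float32'),(0,0),3)[0][N:2*N]
        loc=[i for i in range(N) if q[i]==min(q[(i+np.arange(-20,21))%N])]
        print(nm,lab,[(round(np.degrees(th[i]),1),int(q[i])) for i in sorted(loc,key=lambda i:q[i])[:5]],'med',int(np.median(q)))
print(manip.observe()['eef_pos'])
E
python3 tz.py
```

```text
top outer(zero bar) [(np.float64(-1.0), 24), (np.float64(153.5), 44), (np.float64(37.0), 54), (np.float64(-69.5), 59), (np.float64(-159.0), 90)] med 92
top inner(pointer) [(np.float64(134.0), 49), (np.float64(-69.5), 65), (np.float64(84.5), 68), (np.float64(16.0), 122)] med 104
circle r 0.0413 D [0.5505 0.0774 0.068 ] area [ 217  200  149  100 7638]
wrist outer(zero bar) [(np.float64(-81.0), 16), (np.float64(13.0), 18), (np.float64(-3.5), 18), (np.float64(-109.0), 53), (np.float64(-145.0), 59)] med 83
wrist inner(pointer) [(np.float64(16.0), 17), (np.float64(-75.5), 18), (np.float64(-101.0), 37), (np.float64(-25.0), 69), (np.float64(-162.0), 83)] med 82
[0.5529327  0.08377568 0.08441664]
```

Call:
{"op": "carry_out", "data": {"plan": [{"translation": [0,0,0],"turn": 0,"jaw": 0.6},{"translation": [0,0,0],"turn": 0,"jaw": 0.8},{"translation": [0,0,0],"turn": 0,"jaw": 0.9},{"translation": [0,0,0],"turn": 0,"jaw": 0.9},{"translation": [0,0,0.5],"turn": 0,"jaw": 0.9},{"translation": [0,0,0.9],"turn": 0.8,"jaw": 1},{"translation": [0,0,0.9],"turn": 0.9,"jaw": 1},{"translation": [0,-0.2,0.9],"turn": 0.9,"jaw": 1},{"translation": [0,-0.4,0.3],"turn": 0.9,"jaw": 1},{"translation": [0,-0.6,0],"turn": 0.9,"jaw": 1},{"translation": [0,-0.6,0],"turn": 0.9,"jaw": 1},{"translation": [0,0,0],"turn": 0.9,"jaw": 1},{"translation": [0,0,0],"turn": 0.9,"jaw": 1},{"translation": [0,0,0],"turn": 0.8,"jaw": 1},{"translation": [0,0,0],"turn": 0,"jaw": 1},{"translation": [0,0,0],"turn": 0,"jaw": 1},{"translation": [0,0,0],"turn": 0,"jaw": 1}]}}

```text
t: 52.0
eef_pos: [0.5516, -0.0064, 0.2574]
tcp_rot: [-180.0, 0.0, 105.8]
contact_force: [0.0, 0.7, 0.5]
opening: 0.0854
gripper_force: 0.0
```

```bash
python3 tz.py
```

```text
top outer(zero bar) [(np.float64(-135.5), 76), (np.float64(106.5), 93), (np.float64(-9.0), 99), (np.float64(124.5), 101), (np.float64(69.0), 120)] med 124
top inner(pointer) [(np.float64(142.5), 74), (np.float64(-150.5), 80), (np.float64(-10.5), 95), (np.float64(29.0), 136), (np.float64(68.5), 138)] med 118
circle r 0.0623 D [0.5529 0.0852 0.068 ] area [  247    30   122   133 10267]
wrist outer(zero bar) [(np.float64(-100.0), 122), (np.float64(135.0), 126), (np.float64(58.5), 131), (np.float64(-123.0), 132), (np.float64(110.0), 133)] med 163
wrist inner(pointer) [(np.float64(-54.0), 71), (np.float64(178.0), 157), (np.float64(134.0), 170), (np.float64(-21.5), 170), (np.float64(-138.0), 170)] med 184
[ 0.55157103 -0.00636086  0.2573693 ]
```

```bash
sed -i 's/D=centre(c,dbg=1)/D=np.array([.5506,.0775,.068])/; s/(.047,.050,.053)/(.046,.049,.052,.055)/' tz.py; python3 tz.py | grep wrist
python3 - <<'E'
from h import *
c=cam('wrist'); cv2.imwrite('pics/dial2.png',cv2.resize(c['image'][0:210,170:450],(800,600),interpolation=cv2.INTER_CUBIC))
E
```

```text
wrist outer(zero bar) [(np.float64(-3.0), 44), (np.float64(68.0), 117), (np.float64(-38.5), 125), (np.float64(104.0), 127), (np.float64(-146.0), 128)] med 171
wrist inner(pointer) [(np.float64(-67.0), 55), (np.float64(172.5), 153), (np.float64(108.5), 157), (np.float64(15.0), 161), (np.float64(-22.5), 162)] med 174
```

View pics/dial2.png

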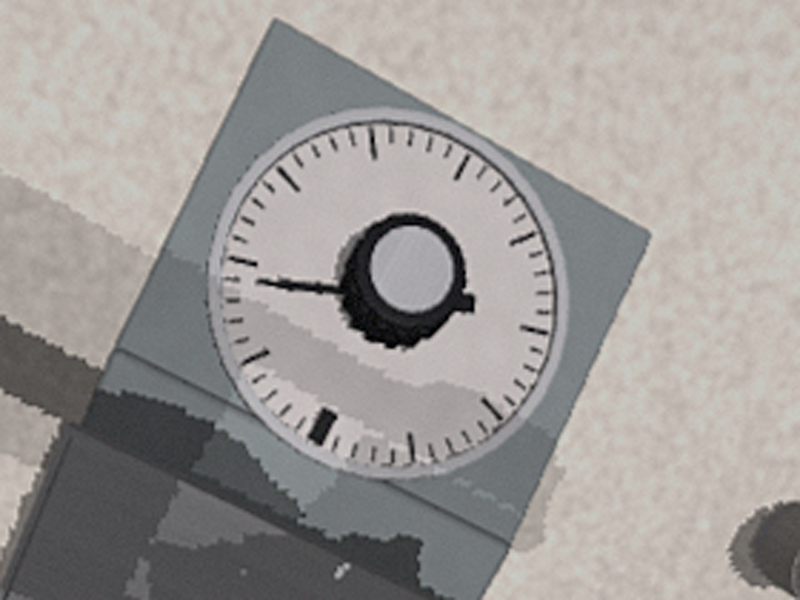

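The crop shows the pointer tip at (258,282) and the zero bar at (323,427), with about 9 ticks (≈64°) to go. The ring scan agrees, reading -3° against -67°. Second stroke next.

Call:
{"op": "carry_out", "data": {"plan": [{"translation": [0,0.6,0],"turn": 0,"jaw": 0.8},{"translation": [0,0.6,0],"turn": 0,"jaw": 0.8},{"translation": [0,0.61,-0.5],"turn": 0,"jaw": 0.8},{"translation": [0,0,-0.9],"turn": 0,"jaw": 0.8},{"translation": [0,0,-0.8],"turn": 0,"jaw": 0.8},{"translation": [0,0,-0.6],"turn": 0,"jaw": 0.8},{"translation": [0,0,-0.4],"turn": 0,"jaw": 0.8},{"translation": [0,0,-0.3],"turn": 0,"jaw": 0.8},{"translation": [0,0,0],"turn": 0,"jaw": 0.7},{"translation": [0,0,0],"turn": 0,"jaw": 0.6},{"translation": [0,0,0],"turn": 0,"jaw": 0.5},{"translation": [0,0,0],"turn": 0,"jaw": 0.4},{"translation": [0,0,0],"turn": 0,"jaw": 0.2},{"translation": [0,0,0],"turn": 0,"jaw": 0.2},{"translation": [0,0,0],"turn": 0,"jaw": 0.2}]}}

```text
t: 54.12
eef_pos: [0.5512, 0.0839, 0.0837]
tcp_rot: [-180.0, 0.0, 105.9]
contact_force: [-5.1, -1.3, 10.3]
opening: 0.0335
gripper_force: 58.7
```

Call:
{"op": "carry_out", "data": {"plan": [{"translation": [0,0,0],"turn": -0.5,"jaw": 0.2},{"translation": [0,0,0],"turn": -0.5,"jaw": 0.2},{"translation": [0,0,0],"turn": -0.5,"jaw": 0.2},{"translation": [0,0,0],"turn": -0.5,"jaw": 0.2},{"translation": [0,0,0],"turn": -0.5,"jaw": 0.2},{"translation": [0,0,0],"turn": -0.5,"jaw": 0.2},{"translation": [0,0,0],"turn": -0.5,"jaw": 0.2},{"translation": [0,0,0],"turn": -0.5,"jaw": 0.2},{"translation": [0,0,0],"turn": -0.5,"jaw": 0.2},{"translation": [0,0,0],"turn": -0.5,"jaw": 0.2},{"translation": [0,0,0],"turn": -0.5,"jaw": 0.2},{"translation": [0,0,0],"turn": -0.5,"jaw": 0.2},{"translation": [0,0,0],"turn": -0.5,"jaw": 0.2},{"translation": [0,0,0],"turn": -0.5,"jaw": 0.2},{"translation": [0,0,0],"turn": -0.5,"jaw": 0.2},{"translation": [0,0,0],"turn": -0.4,"jaw": 0.2},{"translation": [0,0,0],"turn": 0,"jaw": 0.2}]}}

```text
t: 56.25
eef_pos: [0.5532, 0.0842, 0.0848]
tcp_rot: [179.7, -0.2, 51.6]
contact_force: [-2.2, 0.3, 11.5]
opening: 0.0332
gripper_force: 63.9
```

Call:
{"op": "carry_out", "data": {"plan": [{"translation": [0,0,0],"turn": 0,"jaw": 0.6},{"translation": [0,0,0],"turn": 0,"jaw": 0.8},{"translation": [0,0,0],"turn": 0,"jaw": 0.9},{"translation": [0,0,0],"turn": 0,"jaw": 0.9},{"translation": [0,0,0.5],"turn": 0,"jaw": 0.9},{"translation": [0,0,0.9],"turn": 0.8,"jaw": 1},{"translation": [0,0,0.9],"turn": 0.9,"jaw": 1},{"translation": [0,-0.2,0.9],"turn": 0.9,"jaw": 1},{"translation": [0,-0.4,0.3],"turn": 0.9,"jaw": 1},{"translation": [0,-0.6,0],"turn": 0.9,"jaw": 1},{"translation": [0,-0.6,0],"turn": 0.9,"jaw": 1},{"translation": [0,0,0],"turn": 0.9,"jaw": 1},{"translation": [0,0,0],"turn": 0.9,"jaw": 1},{"translation": [0,0,0],"turn": 0.8,"jaw": 1},{"translation": [0,0,0],"turn": 0,"jaw": 1},{"translation": [0,0,0],"turn": 0,"jaw": 1},{"translation": [0,0,0],"turn": 0,"jaw": 1}]}}

```text
t: 58.38
eef_pos: [0.5516, -0.0058, 0.2574]
tcp_rot: [-180.0, -0.0, 105.8]
contact_force: [0.2, 0.5, 0.3]
opening: 0.0857
gripper_force: 0.0
```

```bash
python3 tz.py | grep -v top
```

```text
wrist outer(zero bar) [(np.float64(-48.0), 34), (np.float64(58.5), 116), (np.float64(23.0), 124), (np.float64(-156.0), 130), (np.float64(131.0), 130)] med 171
wrist inner(pointer) [(np.float64(-66.5), 56), (np.float64(168.0), 153), (np.float64(155.5), 154), (np.float64(113.0), 158), (np.float64(-23.0), 160)] med 175
[ 0.55155703 -0.00587443  0.25739877]
```

Call:
{"op": "carry_out", "data": {"plan": [{"translation": [0,0.6,0],"turn": -0.8,"jaw": 0.8},{"translation": [0,0.6,0],"turn": -0.8,"jaw": 0.8},{"translation": [0,0.61,-0.5],"turn": -0.7,"jaw": 0.8},{"translation": [0,0,-0.9],"turn": 0,"jaw": 0.8},{"translation": [0,0,-0.8],"turn": 0,"jaw": 0.8},{"translation": [0,0,-0.6],"turn": 0,"jaw": 0.8},{"translation": [0,0,-0.4],"turn": 0,"jaw": 0.8},{"translation": [0,0,-0.3],"turn": 0,"jaw": 0.8},{"translation": [0,0,0],"turn": 0,"jaw": 0.7},{"translation": [0,0,0],"turn": 0,"jaw": 0.6},{"translation": [0,0,0],"turn": 0,"jaw": 0.5},{"translation": [0,0,0],"turn": 0,"jaw": 0.4},{"translation": [0,0,0],"turn": 0,"jaw": 0.2},{"translation": [0,0,0],"turn": 0,"jaw": 0.2},{"translation": [0,0,0],"turn": 0,"jaw": 0.2}]}}

```text
t: 60.35
eef_pos: [0.5515, 0.0846, 0.0836]
tcp_rot: [180.0, 0.0, 90.1]
contact_force: [-3.7, -0.1, 7.9]
opening: 0.0336
gripper_force: 58.9
```

Call:
{"op": "carry_out", "data": {"plan": [{"translation": [0,0,0],"turn": -0.5,"jaw": 0.2},{"translation": [0,0,0],"turn": -0.5,"jaw": 0.2},{"translation": [0,0,0],"turn": -0.5,"jaw": 0.2},{"translation": [0,0,0],"turn": -0.5,"jaw": 0.2},{"translation": [0,0,0],"turn": -0.5,"jaw": 0.2},{"translation": [0,0,0],"turn": -0.5,"jaw": 0.2},{"translation": [0,0,0],"turn": 0,"jaw": 0.2},{"translation": [0,0,0],"turn": 0,"jaw": 0.6},{"translation": [0,0,0],"turn": 0,"jaw": 0.8},{"translation": [0,0,0],"turn": 0,"jaw": 0.9},{"translation": [0,0,0],"turn": 0,"jaw": 0.9},{"translation": [0,0,0.5],"turn": 0,"jaw": 0.9},{"translation": [0,0,0.9],"turn": 0.8,"jaw": 1},{"translation": [0,0,0.9],"turn": 0.9,"jaw": 1},{"translation": [0,-0.2,0.9],"turn": 0.9,"jaw": 1},{"translation": [0,-0.4,0.3],"turn": 0.9,"jaw": 1},{"translation": [0,-0.6,0],"turn": 0.9,"jaw": 1},{"translation": [0,-0.6,0],"turn": 0.9,"jaw": 1},{"translation": [0,0,0],"turn": 0,"jaw": 1},{"translation": [0,0,0],"turn": 0,"jaw": 1}]}}

```text
t: 62.85
eef_pos: [0.5515, -0.0049, 0.2573]
tcp_rot: [-180.0, -0.0, 105.8]
contact_force: [0.6, 0.5, 0.7]
opening: 0.0854
gripper_force: 0.0
```

```bash
python3 tz.py | grep -v top
python3 - <<'E'
from h import *
c=cam('wrist'); cv2.imwrite('pics/dial3.png',cv2.resize(c['image'][0:210,170:450],(800,600),interpolation=cv2.INTER_CUBIC))
E
```

```text
wrist outer(zero bar) [(np.float64(-65.0), 36), (np.float64(41.0), 120), (np.float64(-137.0), 125), (np.float64(-173.5), 127), (np.float64(113.5), 127)] med 170
wrist inner(pointer) [(np.float64(-67.0), 58), (np.float64(172.5), 152), (np.float64(114.0), 158), (np.float64(-31.0), 162), (np.float64(-7.0), 163)] med 173
[ 0.55152396 -0.00454486  0.25739076]
```

View pics/dial3.png

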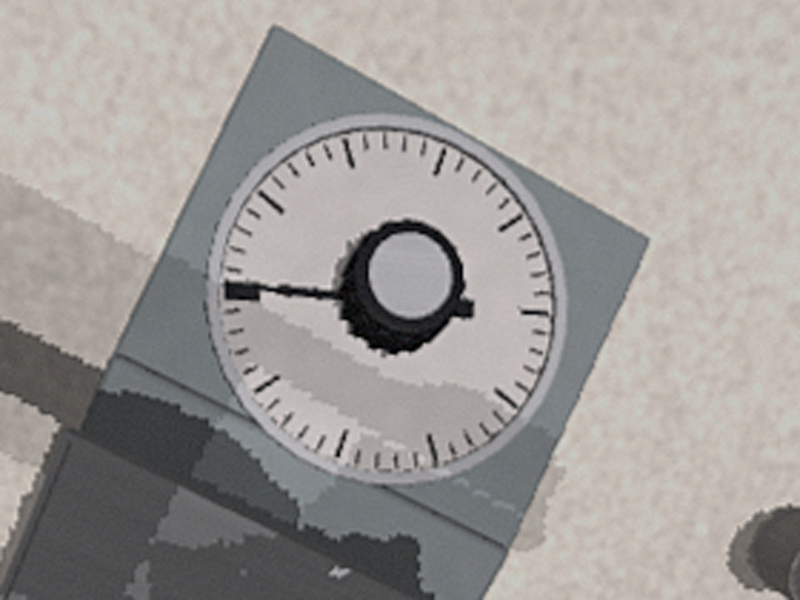

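The crop shows the pointer line running straight into the inner end of the zero bar at (260,292). One numeric check next, with the arm moved aside for a top view too.

Call:
{"op": "carry_out", "data": {"plan": [{"translation": [-0.6,-0.3,0.3],"turn": -0.8,"jaw": 1},{"translation": [-0.7,-0.5,0.3],"turn": -0.8,"jaw": 1},{"translation": [-0.7,-0.6,0.2],"turn": -0.8,"jaw": 1},{"translation": [-0.7,-0.7,0],"turn": -0.8,"jaw": 1},{"translation": [-0.5,-0.8,0],"turn": -0.8,"jaw": 1},{"translation": [0,-0.9,0],"turn": -0.8,"jaw": 1},{"translation": [0,-0.9,0],"turn": -0.8,"jaw": 1},{"translation": [0,0,0],"turn": 0,"jaw": 1},{"translation": [0,0,0],"turn": 0,"jaw": 1},{"translation": [0,0,0],"turn": 0,"jaw": 1}]}}

```text
t: 64.25
eef_pos: [0.3917, -0.2393, 0.2976]
tcp_rot: [180.0, 0.0, 67.5]
contact_force: [-0.3, -0.4, -0.9]
opening: 0.0853
gripper_force: 0.0
```

```bash
python3 tz.py | grep -v "^wrist"
python3 - <<'E'
from dial import *
# sub-pixel check in saved crop coordinates: bar vs pointer direction
im=cv2.cvtColor(cv2.imread('pics/dial3.png'),cv2.COLOR_BGR2GRAY).astype(float)
for x in (232,240,248,255,270,280,290,300,310):
    col=np.clip(120-im[265:320,x],0,None); print(x,round((col*np.arange(265,320)).sum()/max(col.sum(),1),1),int((col>0).sum()))
t=cam('top'); g=cv2.resize(t['image'][150:225,220:360],(784,420),interpolation=cv2.INTER_CUBIC); b=cv2.resize(t['image'][150:280,140:220],(259,420))
cv2.imwrite('pics/fin.png',np.hstack([cv2.resize(g,(520,279)),cv2.resize(b,(172,279))]))
E
```

```text
top outer(zero bar) [(np.float64(-65.0), 78), (np.float64(-102.5), 123), (np.float64(-139.5), 125), (np.float64(-177.0), 133), (np.float64(113.5), 135)] med 143
top inner(pointer) [(np.float64(-67.0), 99), (np.float64(151.5), 125), (np.float64(168.0), 127), (np.float64(115.0), 130), (np.float64(-116.5), 155)] med 155
[ 0.39172117 -0.2394854   0.2976354 ]
232 291.0 28
240 291.2 19
248 291.8 19
255 291.5 20
270 289.2 5
280 289.6 10
290 291.4 11
300 291.5 10
310 293.2 9
```

View pics/fin.png

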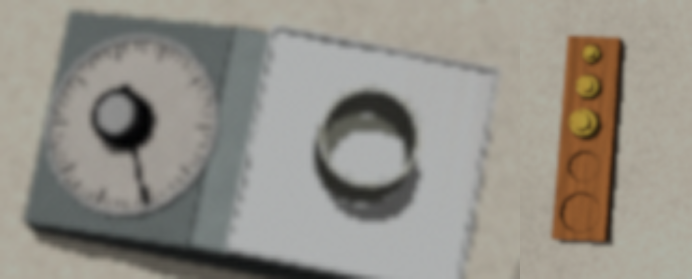

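Both views put the bar within 2° (~1.5 mm) of the pointer, against a limit of 4.5°. The cup stands mid-plate and the three weights are in their wells, so I'm handing in.

```bash
python3 -c "
from rig import manip
print(manip.hand_in())"
```

```text
the job is handed in; nothing more can be done
None
```

The job is handed in, though `hand_in()` returned no verdict: the three weights present (200, 100 and 50 g) stand in their wells, the cup is upright mid-plate, and the zero mark is within about 2° of the pointer tip (limit 4.5°).

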